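Lock the stop block on the profile with the T-handle key

TASK

Lock the stop block on its aluminium profile: take the T-handle key out of its stand, put its square end fully into the square socket of the lock in the block's top, and turn the lock clockwise (seen from above) until it comes up against its stop. Then put the key back in its stand, upright and fully down, and let go of it.

Things in the scene. Friction and masses are not known exactly. Their poses are not given: they have to be found in the camera images.
- key: Steel T-handle key, 83 mm tall, 0.2 kg, upright in its stand. Origin: centre of the underside of its 36 mm round collar (6 mm thick); z up. Crossbar: dark, flat-sided, 90 mm along x, 14 mm wide (y), 16 mm high, centre 30 mm above the origin, on a 14 mm round neck. Below the origin: 12 x 12 mm square shank, sides along x and y, 45 mm long, its last 5 mm only 9 x 9 mm.
- stand: Fixed grey key stand: a 66 x 66 mm block, 50 mm high, on a 86 x 70 mm foot. Origin: centre of its underside.
- stand_mouth (a point): Centre of the round hole in the stand's top, in the plane of the top; z up. Hole 25 mm across, 46 mm deep. The key's collar rests on the stand's top: a key fully down has its origin at this point, turned any way about the vertical.
- socket (a point): Centre of the mouth of the lock's square socket, in the lock's face, 68 mm above the bench; turns with the lock. z up, x, y along the socket's sides, x towards the black index mark. Socket 14.2 x 14.2 mm, tapering out to 21 x 21 mm over its top 6 mm, 18 mm deep; a key fully in has its origin 27 mm above this point, and about 0.2 rad of play either way.
- stop_block: Fixed dark steel block, 76 x 76 x 30 mm, origin at the centre of its underside, 40 mm above the bench, on a fixed aluminium profile 180 (x) x 80 (y) x 40 mm. A 10 mm thick lip along its -x edge stands 12 mm above its top. The lock, a steel disc 44 mm across with the socket in its middle, lies in the block's top, 2 mm below it.
- lock (a joint): Angle of the lock in rad, growing clockwise seen from above. 0: open, hammer head and index mark along the profile's slot. 1.57: locked, head across the slot, against a hard stop. Starts partly turned, 0.2 to 0.5. Turns with about 0.08 N m of friction and stays where it is left.
There are look-alikes about, which are no part of the job. What is shaped like the stand but orange is not meant.

How it is judged:
By the outcome, as a careful person would: the job done as asked, in the order asked, and still so for the second after the job is handed in, with the robot touching nothing.
It also fails if it takes over 61 s, if anything falls off the work surface, if the arm or the gripper's body presses on something with over 40 N, if the wrist force passes 120 N, or if a joint passes its speed limit or range.

ROBOT

A 6-joint arm with a two-finger parallel gripper is mounted at the origin on a cart in front of the work surface, level with it; the furniture and walls round the work are solid. World frame = base frame: x ahead of the robot, y to its left, z up, the work surface at z = 0. Lengths are in m, angles in degrees, forces in N, time in s.
With the tool pointing down it reaches from about 0.4 to 0.825 m from the base axis. Payload 7 kg.
Tool frame: the origin (TCP) lies midway between the tips of the shut fingers; the grasp point (between the pads) lies 19 mm behind it (ctrl.grip_point_offset is the distance from the TCP to the grasp point, in m); x points along the fingers, y is the direction in which the jaws open and shut, and the axes are right-handed (so a half turn about x gives the same grasp; the last joint's range is limited). The gripper opens to 88 mm and grips with 3 to 60 N. Pads are 19 mm wide; open, the fingers measure 130 mm over their backs; the gripper's body (78 mm by 193 mm) begins 47 mm behind the grasp point.
Start: joints at [16.507, 20.546, 0.682, 0, -70.136, -16.507], TCP at [0.675, -0, 0.191] pointing down, gripper open.
Joint ranges: [-176.03, 176.03], [-82.01, 121.73], [-58.28, 71.71], [-173.87, 95.51], [-174.79, -0.11], [-173.66, 173.66]. Speed limits (degrees/s): [136.94, 136.94, 172.46, 180, 180, 180].

INTERFACE

Orientations are given as [roll, pitch, yaw] about the fixed x, y, z axes, in that order (R = Rz(yaw) Ry(pitch) Rx(roll)).
In Python, from plant import ctrl gives the robot as it stands.
- The arm moves only by the tool drive_tool, never from a script. Its argument "plan" is a list of rows, each a list of 3 entries, a list of its own where there are three numbers: the shift along the tool's x, y, z in m, then the turn, a rotation vector about the tool's x, y, z in degrees, then the opening, from 0 (shut) to 1 (fully open). In form: [[[dx, dy, dz], [wx, wy, wz], grip], ...]. A call has 1 to 20 rows; each row is the pose to reach, as a shift and turn from the pose measured when the call began, along the tool's axes at that moment; what a row does not reach only later rows make up. A row lasts 1/12 s, in which the tool goes at most 41.7 mm and 7.16 degrees, less where a joint would pass 70% of its speed; a pose out of reach is approached as far as the arm can. A call with a gripper value outside its range is refused whole. The fingers move at their own pace and stop on an object; the grip force is fixed at half the most. Time passes only in rows, so rows that repeat a pose let the fingers close. It gives the time, the measured TCP pose, the force and the opening at its end, in the units of the state.
- ctrl.get_obs(): the state, without advancing time (a new reading comes with each control period).
- ctrl.snapshot(name): name is "scene" or "side" or "wrist"; returns the picture (420x560x3 uint8, blue, green, red); there is no depth.
- ctrl.get_calibration(name): a dict with "fx", "fy", "cx", "cy" (pixels), "R" (3x3) and "t" (3): a world point X has camera coordinates R X + t. Camera axes: x right, y down, z forward; pixel columns grow to the right and rows downward; lengths in m; the calibration is good to about 2 mm. A picture is of the moment at which its call begins: read the wrist's pose just before it. get_calibration takes no time and is no camera call; for the wrist camera it gives the pose at the moment of the call.
- ctrl.close_job(): hands the job in, once; it reports no verdict.
Trained networks look in the newest picture that a camera, given by its name, has taken for a name from the list of things; names that differ only in an ending like _2 or _b are one class to them, and where a whole thing is asked for, a point or a joint stands for the part that bears it (a point fixed in the world has none). Each returns a list of dicts, best first, with "confidence" (0 to 1); they miss things now and then, are a little off and sometimes report something else, mostly with a low value. They report only what shows in the picture. A call takes as long as a camera call. They do not tell look-alikes from the thing itself.
- ctrl.cut_out(camera, name): "pixels" (420x560 bool, what is visible of it) and "pixel" ([column, row] in pixels, amid what is visible of it).
- ctrl.landmark_of(camera, name): "pixel" ([column, row] in pixels: a listed point, or the origin of a listed thing).
The state is a dict: "clock": time; "joint_pos": joint angles; "qvel": joint speeds; "tau": joint torques, N m; "tool_pos": TCP position; "orientation": TCP orientation; "force": force on the tool from outside, world axes, zero at the start; "moment": the same for the moment, N m; "opening": finger opening in m.
Only numpy, scipy, OpenCV 4.12 (cv2) and the standard library are available. Lean on these libraries where they do the work, as an engineer would, in place of code of your own. Each camera call takes 0.05 s, during which the arm holds its last target. There are 200 camera calls.

## Working session

There is one attempt and no reset: what is moved stays moved. The work goes in short steps, Python scripts to look and compute and a tool call to move; the robot and the scene stay as the last step left them, time stands still between calls to the robot, and variables do not carry over. Pictures are saved under pics/ and viewed, about 8 in all and at most 12, crops included, and the job is handed in when it is done.

Besides the shell and the picture viewer there is one more tool, called after "Call:" in YAML: its name, and indented under it one key for each argument. drive_tool: Moves the arm, as the interface text tells. Its arguments: {"type":"object","properties":{"plan":{"type":"array","items":{"type":"array"}}},"required":["plan"]}

```bash
mkdir -p pics; ls; python3 - <<'E'
from plant import ctrl
import cv2, numpy as np
o=ctrl.get_obs(); print({k:np.round(v,3).tolist() for k,v in o.items()})
ims={}
for c in ["scene","side","wrist"]:
    ims[c]=ctrl.snapshot(c); cv2.imwrite(f"pics/{c}0.png",ims[c])
    k=ctrl.get_calibration(c); R=np.array(k["R"]);t=np.array(k["t"])
    print(c,k["fx"],k["cx"],k["cy"],"cam at",np.round(-R.T@t,3),"fwd",np.round(R[2],2))
    for n in ["key","stand","stand_mouth","socket","stop_block","lock"]:
        try: print(n,[(np.round(d["pixel"]).tolist(),round(d["confidence"],2)) for d in ctrl.landmark_of(c,n)])
        except Exception as e: print(n,e)
a=np.hstack([ims["scene"],ims["side"]]); 
cv2.imwrite("pics/ab.png",cv2.resize(a,(800,300)))
E
```

```text
pics
{'clock': 0.0, 'joint_pos': [16.508, 20.591, 0.635, -0.021, -70.137, -16.507], 'qvel': [0.007, -0.056, 0.048, -0.025, -0.042, -0.139], 'tau': [-0.001, -58.273, 29.306, 6.997, 0.007, -0.0], 'tool_pos': [0.674, -0.0, 0.19], 'orientation': [94.708, 89.905, -175.298], 'force': [0.054, 0.563, -0.213], 'moment': [0.033, -0.01, -0.06], 'opening': 0.088}
scene 509.9995829927797 280.89079950474616 205.66317841910595 cam at [-0.094 -0.531  0.923] fwd [ 0.57  0.34 -0.75]
key [([193.0, 196.0], 0.75)]
stand [([400.0, 252.0], 0.63), ([195.0, 209.0], 0.61)]
stand_mouth [([190.0, 198.0], 0.78), ([402.0, 238.0], 0.6)]
socket [([330.0, 264.0], 0.57)]
stop_block [([331.0, 275.0], 0.86)]
lock it knows: key, socket, stand, stand_mouth, stop_block
side 454.5334253149207 282.7247229318413 215.5822074164264 cam at [0.324 0.619 0.545] fwd [ 0.25 -0.82 -0.51]
key [([281.0, 290.0], 0.83)]
stand [([286.0, 182.0], 0.76), ([283.0, 313.0], 0.62)]
stand_mouth [([288.0, 167.0], 0.86), ([282.0, 292.0], 0.72)]
socket [([339.0, 187.0], 0.48)]
stop_block [([337.0, 198.0], 0.98)]
lock it knows: key, socket, stand, stand_mouth, stop_block
wrist 306.5045852823263 276.8143097801133 204.3959301612562 cam at [ 0.675 -0.073  0.387] fwd [ 0.    0.27 -0.96]
key [([428.0, 233.0], 0.86)]
stand [([410.0, 220.0], 0.72)]
stand_mouth [([428.0, 237.0], 0.85)]
socket []
stop_block []
lock it knows: key, socket, stand, stand_mouth, stop_block
```

View pics/scene0.png

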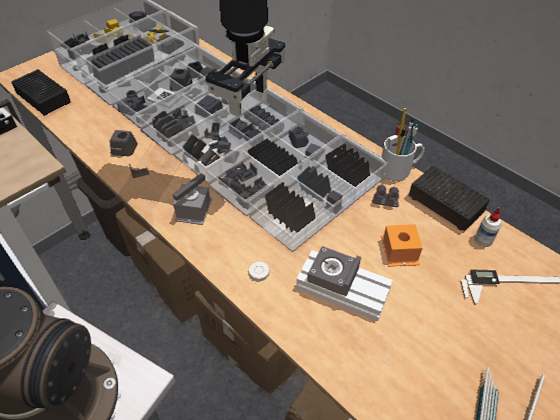

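View pics/side0.png

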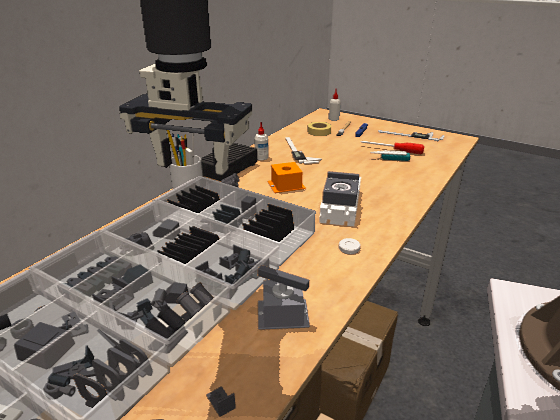

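```bash
cat > h.py <<'E'
from plant import ctrl
import numpy as np, cv2
from scipy.spatial.transform import Rotation as Ro
def ray(c,px,k=None):
    k=k or ctrl.get_calibration(c); R=np.array(k["R"]);t=np.array(k["t"])
    d=R.T@np.array([(px[0]-k["cx"])/k["fx"],(px[1]-k["cy"])/k["fy"],1]); return -R.T@t,d/np.linalg.norm(d)
def onz(c,px,z,k=None):
    o,d=ray(c,px,k); return o+d*(z-o[2])/d[2]
def tri(*rs):
    A=sum(np.eye(3)-np.outer(d,d) for o,d in rs); b=sum((np.eye(3)-np.outer(d,d))@o for o,d in rs)
    X=np.linalg.solve(A,b); return X,[np.linalg.norm(np.cross(X-o,d)) for o,d in rs]
def proj(c,X,k=None):
    k=k or ctrl.get_calibration(c); p=np.array(k["R"])@X+np.array(k["t"]); return np.array([k["fx"]*p[0]/p[2]+k["cx"],k["fy"]*p[1]/p[2]+k["cy"]])
def tool(o=None):
    o=o or ctrl.get_obs(); return np.array(o["tool_pos"]),Ro.from_euler("xyz",o["orientation"],degrees=True)
E
python3 - <<'E'
from h import *
P,R=tool(); print("tool axes (cols)\n",R.as_matrix().round(3))
pts={n:{c:[d["pixel"] for d in ctrl.landmark_of(c,n)] for c in ["scene","side","wrist"]} for n in ["key","stand_mouth","socket","stop_block","stand"]}
for n,z in [("key",.05),("stand_mouth",.05),("socket",.068),("stop_block",.04),("stand",0)]:
    for c in pts[n]:
        for p in pts[n][c]: print(n,c,np.round(p,1),onz(c,p,z).round(4))
print(tri(ray("scene",pts["key"]["scene"][0]),ray("side",pts["key"]["side"][0]),ray("wrist",pts["key"]["wrist"][0])))
print(tri(ray("scene",pts["socket"]["scene"][0]),ray("side",pts["socket"]["side"][0])))
E
```

```text
tool axes (cols)
 [[-0. -1.  0.]
 [-0.  0.  1.]
 [-1.  0. -0.]]
key scene [192.9 196.3] [0.4992 0.0533 0.05  ]
key side [280.9 290. ] [0.5028 0.0539 0.05  ]
key wrist [428.2 232.7] [0.4976 0.0563 0.05  ]
stand_mouth scene [190.2 198.4] [0.4906 0.0547 0.05  ]
stand_mouth scene [401.6 238.3] [ 0.6295 -0.412   0.05  ]
stand_mouth side [288.4 167.1] [ 0.632  -0.4234  0.05  ]
stand_mouth side [281.5 291.7] [0.5006 0.0578 0.05  ]
stand_mouth wrist [428.1 237.4] [0.4969 0.0622 0.05  ]
socket scene [330.  264.5] [ 0.4767 -0.3138  0.068 ]
socket side [339.3 187.4] [ 0.4767 -0.3127  0.068 ]
stop_block scene [331.  274.9] [ 0.473  -0.3203  0.04  ]
stop_block side [337.2 198. ] [ 0.4798 -0.3122  0.04  ]
stand scene [400.4 251.9] [ 0.6331 -0.4172  0.    ]
stand scene [195.3 208.9] [0.5028 0.0567 0.    ]
stand side [285.8 182.5] [ 0.6414 -0.4315  0.    ]
stand side [283.1 313.3] [0.4986 0.0549 0.    ]
stand wrist [410.4 220.3] [0.4973 0.0579 0.    ]
(array([0.50016067, 0.05476358, 0.05093165]), [np.float64(0.0019429877285091898), np.float64(0.0023015108072183795), np.float64(0.0019917228718024935)])
(array([ 0.47693451, -0.3137223 ,  0.0675165 ]), [np.float64(7.212229109811803e-05), np.float64(7.212229109826909e-05)])
```

Views 1–2: the scene picture shows the key in the grey stand at about (193,196), the lock at (330,264) and the orange look-alike at (402,240). The side picture shows the same things, with the key at (281,290) and the lock at (339,187). Heights and triangulation agree to about 2 mm. Next I'll look at the lock from above, then at the key.

Call:
drive_tool:
  plan:
    - [[0,0.197,-0.314],[0,0,0],1]
    - [[0,0.197,-0.314],[0,0,0],1]
    - [[0,0.197,-0.314],[0,0,0],1]
    - [[0,0.197,-0.314],[0,0,0],1]
    - [[0,0.197,-0.314],[0,0,0],1]
    - [[0,0.197,-0.314],[0,0,0],1]
    - [[0,0.197,-0.314],[0,0,0],1]
    - [[0,0.197,-0.314],[0,0,0],1]
    - [[0,0.197,-0.314],[0,0,0],1]
    - [[0,0.197,-0.314],[0,0,0],1]
    - [[0,0.197,-0.314],[0,0,0],1]
    - [[0,0.197,-0.314],[0,0,0],1]

```text
clock: 2.65
tool_pos: [0.478, -0.3142, 0.191]
orientation: [-94.1, 90.0, -4.2]
force: [0.3, 0.9, -0.7]
opening: 0.0872
```

```bash
cat > look.py <<'E'
from h import *
import sys
# rectified top view on plane z around centre: 0.25 mm/px; image up=+x world, left=+y world
def top(im,k,z,cx,cy,half=0.06,n=480):
    s=2*half/n; corners=np.array([[cx+half,cy+half],[cx+half,cy-half],[cx-half,cy-half],[cx-half,cy+half]])
    src=np.float32([proj(None,np.array([a,b,z]),k) for a,b in corners])
    H=cv2.getPerspectiveTransform(src,np.float32([[0,0],[n,0],[n,n],[0,n]])); return cv2.warpPerspective(im,H,(n,n),flags=cv2.INTER_CUBIC)
E
python3 - <<'E'
from look import *
k=ctrl.get_calibration("wrist"); im=ctrl.snapshot("wrist"); o=ctrl.get_obs(); print(o["clock"],o["tool_pos"],o["orientation"],o["joint_pos"])
cv2.imwrite("pics/w1.png",im); np.save("k1.npy",k,allow_pickle=True)
for n,z in [("socket",.068),("stop_block",.04)]:
    print(n,[(np.round(d["pixel"],1),onz("wrist",d["pixel"],z,k).round(4),round(d["confidence"],2)) for d in ctrl.landmark_of("wrist",n)])
cv2.imwrite("pics/t1.png",top(im,k,.068,.477,-.314))
E
```

```text
2.7 [ 0.47831768 -0.3136857   0.1909455 ] [-81.26176554  89.98263322   8.74314197] [-1.36707664e+01  1.08891894e+01 -1.26106883e+01 -7.22162340e-03
 -6.64840677e+01  1.36785544e+01]
socket [(array([278.4, 185.5]), array([ 0.4763, -0.3184,  0.068 ]), 0.98)]
stop_block [(array([280. , 178.6]), array([ 0.4743, -0.3204,  0.04  ]), 0.75)]
```

View pics/t1.png

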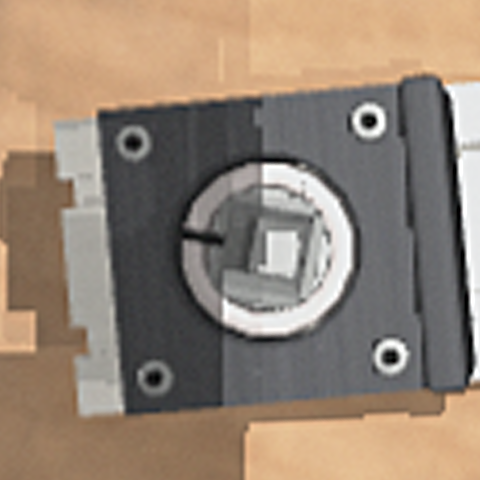

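View 3 is a rectified top view (0.25 mm/px, up = +x, left = +y). The lock disc is centred at about (269,250) and the index mark is at (185–222, 238). The lip is on the −y side, so block +x has a yaw of about 95.6°. The socket has a yaw of about 82°, which puts the lock at about 0.24 rad, inside the 0.2–0.5 given. Next, the key.

Call:
drive_tool:
  plan:
    - [[0,-0.022,0.355],[0,0,0],0.5]
    - [[0,-0.022,0.355],[0,0,0],0.5]
    - [[0,-0.022,0.355],[0,0,0],0.5]
    - [[0,-0.022,0.355],[0,0,0],0.5]
    - [[0,-0.022,0.355],[0,0,0],0.5]
    - [[0,-0.022,0.355],[0,0,0],0.5]
    - [[0,-0.022,0.355],[0,0,0],0.5]
    - [[0,-0.022,0.355],[0,0,0],0.5]
    - [[0,-0.022,0.355],[0,0,0],0.5]
    - [[0,-0.022,0.355],[0,0,0],0.5]
    - [[0,-0.022,0.355],[0,0,0],0.5]
    - [[0,-0.022,0.355],[0,0,0],0.5]
    - [[0,-0.022,0.355],[0,0,0],0.5]

```text
clock: 3.88
tool_pos: [0.5, 0.0416, 0.1908]
orientation: [126.9, 90.0, -143.0]
force: [0.6, -0.6, 0.1]
opening: 0.0438
```

```bash
python3 - <<'E'
from look import *
k=ctrl.get_calibration("wrist"); im=ctrl.snapshot("wrist"); o=ctrl.get_obs(); print(o["clock"],o["tool_pos"],o["orientation"])
cv2.imwrite("pics/w2.png",im)
for n,z in [("key",.05),("stand_mouth",.05),("stand",0.)]:
    print(n,[(np.round(d["pixel"],1),onz("wrist",d["pixel"],z,k).round(4),round(d["confidence"],2)) for d in ctrl.landmark_of("wrist",n)])
m=ctrl.cut_out("wrist","key")[0]["pixels"]
tm=top((m*255).astype(np.uint8),k,.088,.50,.055)
(c,s,a)=cv2.minAreaRect(np.argwhere(tm>127)[:,::-1].astype(np.float32)); print("rect",c,s,a)
cv2.imwrite("pics/t2.png",top(im,k,.088,.50,.055))
E
```

```text
3.9333 [0.50004844 0.04128647 0.19083901] [ 129.88127951   89.9956512  -140.07322664]
key [(array([276.9, 197.3]), array([0.4999, 0.0549, 0.05  ]), 0.69)]
stand_mouth [(array([279.5, 202.6]), array([0.4969, 0.0612, 0.05  ]), 0.57)]
stand [(array([278.7, 190. ]), array([0.4975, 0.058 , 0.    ]), 0.7)]Traceback (most recent call last):
  File "<stdin>", line 6, in <module>
IndexError: list index out of range
```

```bash
python3 - <<'E'
from look import *
k=ctrl.get_calibration("wrist"); im=cv2.imread("pics/w2.png")
cv2.imwrite("pics/t2.png",top(im,k,.088,.50,.055))
E
```

```text
(no output)
```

View pics/t2.png

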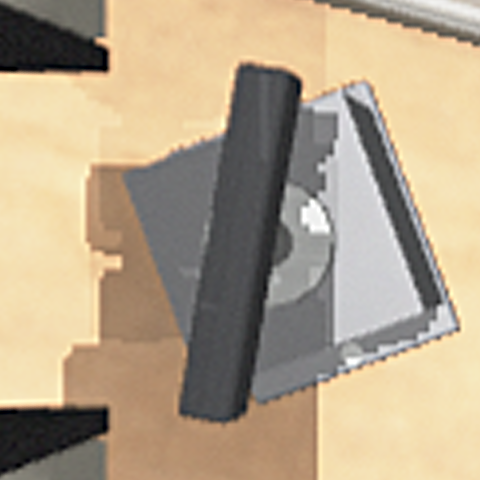

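View 4 (0.25 mm/px) shows the key's bar from (270,72) to (212,415), centred at about (239,243). That puts the key at about (0.4995, 0.0548) with the bar at a yaw of about −9.6°. I'll turn the tool +80.4° to match, which also suits the lock turn, and check again with the camera on the other side.

Call:
drive_tool:
  plan:
    - [[0.0,0,0.0135],[-80.4,0,0],0.5]
    - [[0.0,0,0.0135],[-80.4,0,0],0.5]
    - [[0.0,0,0.0135],[-80.4,0,0],0.5]
    - [[0.0,0,0.0135],[-80.4,0,0],0.5]
    - [[0.0,0,0.0135],[-80.4,0,0],0.5]
    - [[0.0,0,0.0135],[-80.4,0,0],0.5]
    - [[0.0,0,0.0135],[-80.4,0,0],0.5]
    - [[0.0,0,0.0135],[-80.4,0,0],0.5]
    - [[0.0,0,0.0135],[-80.4,0,0],0.5]
    - [[0.0,0,0.0135],[-80.4,0,0],0.5]
    - [[0.0,0,0.0135],[-80.4,0,0],0.5]
    - [[0.0,0,0.0135],[-80.4,0,0],0.5]
    - [[0.0,0,0.0135],[-80.4,0,0],0.5]
    - [[0.0,0,0.0135],[-80.4,0,0],0.5]

```text
clock: 5.3
tool_pos: [0.5002, 0.0543, 0.1909]
orientation: [-140.5, 90.0, 29.8]
force: [0.2, -1.3, -0.7]
opening: 0.0439
```

```bash
python3 - <<'E'
from look import *
k=ctrl.get_calibration("wrist"); im=ctrl.snapshot("wrist"); P,R=tool(); print(P,"\n",R.as_matrix().round(4))
cv2.imwrite("pics/w3.png",im)
for n,z in [("key",.05),("stand_mouth",.05)]:
    print(n,[(np.round(d["pixel"],1),onz("wrist",d["pixel"],z,k).round(4),round(d["confidence"],2)) for d in ctrl.landmark_of("wrist",n)])
cv2.imwrite("pics/t3.png",top(im,k,.088,.50,.055))
E
```

```text
[0.50017375 0.0543347  0.19089863] 
 [[ 1.000e-04 -1.688e-01 -9.857e-01]
 [ 1.000e-04 -9.857e-01  1.688e-01]
 [-1.000e+00 -1.000e-04 -1.000e-04]]
key [(array([275.2, 185.3]), array([0.5009, 0.0559, 0.05  ]), 0.63)]
stand_mouth [(array([273.7, 187.4]), array([0.4988, 0.058 , 0.05  ]), 0.69)]
```

View pics/t3.png

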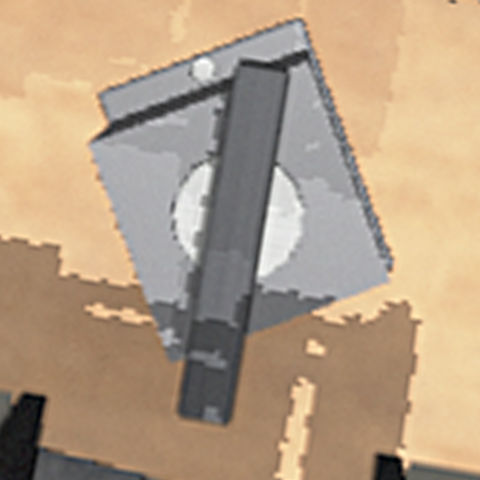

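View 5 shows the bar from (266,64) to (204,417), so the key is at about (0.4998, 0.0560), yaw −9.9°. This agrees with view 4 to about 1 mm. Descending and gripping.

Call:
drive_tool:
  plan:
    - [[0.04,-0.001,0],[0,0,0],0.5]
    - [[0.08,-0.001,0],[0,0,0],0.5]
    - [[0.11,-0.001,0],[0,0,0],0.5]
    - [[0.128,-0.001,0],[0,0,0],0.5]
    - [[0.128,-0.001,0],[0,0,0],0.5]
    - [[0.128,-0.001,0],[0,0,0],0]
    - [[0.128,-0.001,0],[0,0,0],0]
    - [[0.128,-0.001,0],[0,0,0],0]
    - [[0.128,-0.001,0],[0,0,0],0]
    - [[0.128,-0.001,0],[0,0,0],0]
    - [[0.128,-0.001,0],[0,0,0],0]
    - [[0.128,-0.001,0],[0,0,0],0]
    - [[0.128,-0.001,0],[0,0,0],0]

```text
clock: 6.53
tool_pos: [0.5004, 0.0555, 0.0631]
orientation: [-141.3, 90.0, 29.0]
force: [1.1, -0.6, 0.4]
opening: 0.0014
```

```bash
python3 - <<'E'
from look import *
o=ctrl.get_obs(); print(o["opening"],o["force"],o["moment"],o["tool_pos"])
ims=[]
for c in ["scene","side"]:
    im=ctrl.snapshot(c); p=proj(c,np.array([.5,.055,.08])).astype(int); print(c,p)
    x,y=max(p[0]-65,0),max(p[1]-75,0); ims.append(cv2.resize(im[y:y+130,x:x+130],(400,400),interpolation=cv2.INTER_CUBIC))
cv2.imwrite("pics/c4.png",np.hstack(ims)); cv2.imwrite("pics/w4.png",ctrl.snapshot("wrist"))
E
```

```text
0.0013636122874052439 [ 1.11237365 -0.55696639  0.42718908] [-0.11161441  0.01180165  0.04739915] [0.50042727 0.05549155 0.0631397 ]
scene [190 186]
side [282 276]
```

View pics/c4.png

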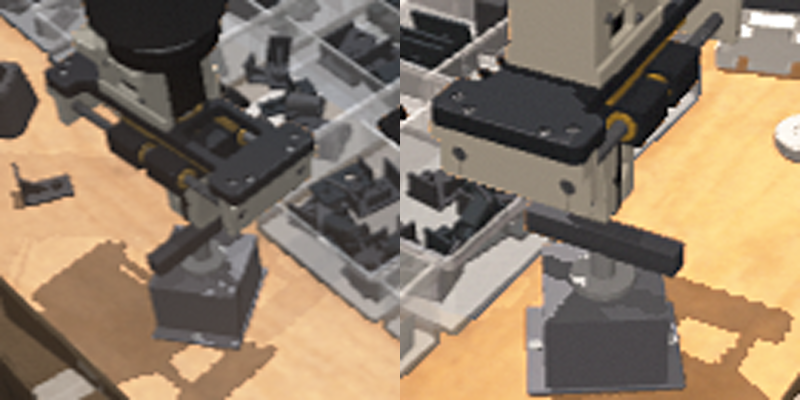

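View 6 shows the key still standing, its bar apparently not between the fingers, and the opening reads only 1.4 mm. I need the wrist view to see where the fingers are.

```bash
python3 - <<'E'
import cv2, numpy as np
w=cv2.imread("pics/w4.png")
a=cv2.resize(w,(800,600),interpolation=cv2.INTER_CUBIC); cv2.imwrite("pics/w4b.png",a)
from h import *
P,R=tool(); X=R.as_matrix()
k=ctrl.get_calibration("wrist"); print("TCP px x1.43",proj("wrist",P)*1.4286, "grasp",proj("wrist",P-.019*X[:,0])*1.4286, "bar ends",[proj("wrist",np.array([.4998,.056,.088])+s*.045*np.array([.985,-.17,0]))*1.4286 for s in(1,-1)])
E
```

```text
TCP px x1.43 [395.41728034 328.15991037] grasp [395.4262454 343.5318832] bar ends [array([394.46918265, 244.52793578]), array([394.29215232, 443.30798899])]
```

View pics/w4b.png

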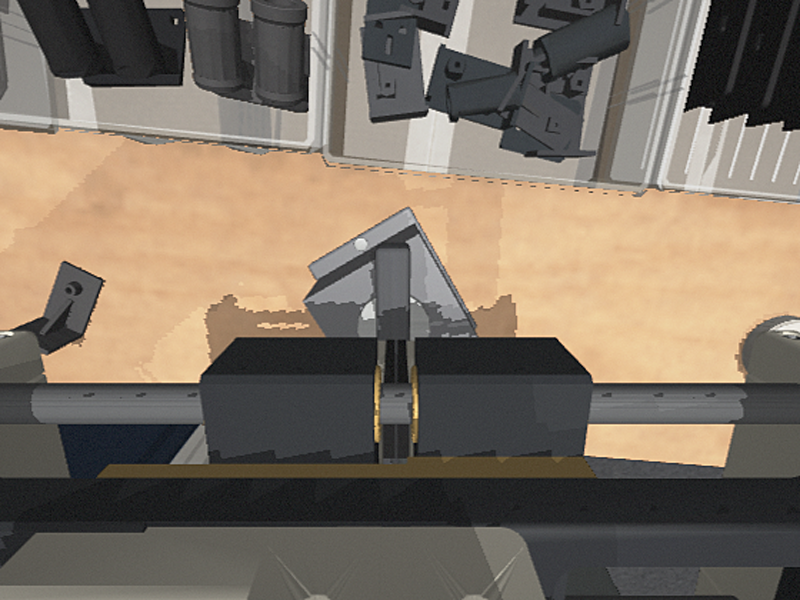

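View 7 (wrist) shows the bar's top face running down between the finger carriages at column 395. The grip may be good and the opening reading odd. I'll test with a small lift.

Call:
drive_tool:
  plan:
    - [[0,0,0],[0,0,0],0]
    - [[-0.005,0,0],[0,0,0],0]
    - [[-0.012,0,0],[0,0,0],0]
    - [[-0.02,0,0],[0,0,0],0]
    - [[-0.02,0,0],[0,0,0],0]
    - [[-0.02,0,0],[0,0,0],0]

```text
clock: 7.18
tool_pos: [0.5009, 0.0557, 0.0838]
orientation: [-143.4, 89.9, 26.9]
force: [-0.2, 0.4, 0.3]
opening: 0.0005
```

```bash
python3 - <<'E'
from look import *
o=ctrl.get_obs(); print(o["opening"],o["force"],o["moment"],o["tool_pos"])
for c in ["scene","side"]:
    im=ctrl.snapshot(c); cv2.imwrite(f"pics/{c}5.png",im)
    print(c,[(d["pixel"],d["confidence"]) for d in ctrl.landmark_of(c,"key")], "at stand:",proj(c,np.array([.5,.056,.05])),"lifted:",proj(c,np.array([.5,.056,.07])))
E
```

```text
0.00048141231009511773 [-0.17251586  0.35718122  0.30842177] [-0.12866399  0.07862823  0.05199649] [0.50093678 0.05574358 0.08383904]
scene [([194.5, 197.4], 0.76)] at stand: [192.17691478 195.63986708] lifted: [191.06690538 189.73679801]
side [([281.8, 291.7], 0.72)] at stand: [282.13610908 291.09691821] lifted: [282.12764753 281.68051496]
```

The key stayed in the stand and the fingers are shut, so they missed the bar. I'll compare the real fingertip position with the reported TCP.

```bash
python3 - <<'E'
from look import *
P,R=tool(); print(P); out=[]
for c in ["scene","side"]:
    im=cv2.imread(f"pics/{c}5.png"); q=proj(c,P); x,y=int(q[0])-50,int(q[1])-50
    s=cv2.resize(im[y:y+100,x:x+100],(400,400),interpolation=cv2.INTER_CUBIC)
    def mk(X,col): p=((proj(c,X)-[x,y])*4).astype(int); cv2.drawMarker(s,tuple(int(v) for v in p),col,cv2.MARKER_CROSS,10,1)
    mk(P,(0,0,255)); mk(P+[0,0,.019],(0,255,0))
    d=np.array([.985,-.17,0])
    for e in(-1,1): mk(np.array([.4998,.056,.088])+e*.045*d,(255,255,0))
    out.append(s)
cv2.imwrite("pics/c5.png",np.hstack(out))
E
```

```text
[0.5000962  0.05536159 0.0826964 ]
```

View pics/c5.png

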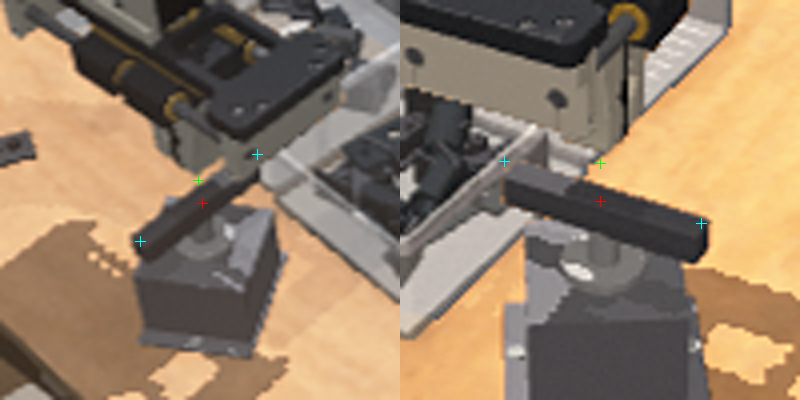

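View 8: in the side crop the shut fingertips end at about (600,157), near the green cross 19 mm above the reported TCP (red, 201). So the real tips look about 20 mm higher than reported. I'll check this before moving again.

```bash
python3 - <<'E'
from look import *
print("offset",getattr(ctrl,"grip_point_offset",None),[a for a in dir(ctrl) if not a.startswith("_")])
P=np.array([.6745,0,.1905]); out=[]
for c in ["scene","side"]:
    im=cv2.imread(f"pics/{c}0.png"); q=proj(c,P); x,y=int(q[0])-50,int(q[1])-50
    s=cv2.resize(im[y:y+100,x:x+100],(400,400),interpolation=cv2.INTER_CUBIC)
    for h,col in [(0,(0,0,255)),(.019,(0,255,0))]:
        for sy in(-.044,.044):
            p=((proj(c,P+[sy,0,h])-[x,y])*4).astype(int); cv2.drawMarker(s,tuple(int(v) for v in p),col,cv2.MARKER_CROSS,10,1)
    out.append(s)
cv2.imwrite("pics/c0.png",np.hstack(out))
E
```

```text
offset 0.0188 ['PlanningError', 'close_job', 'cut_out', 'get_calibration', 'get_obs', 'grip_point_offset', 'landmark_of', 'snapshot']
```

View pics/c0.png

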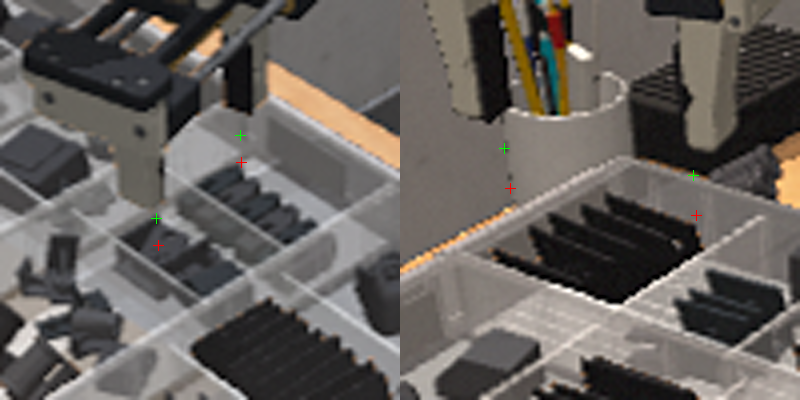

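View 9, start pose: in both cameras the true tips are about 25–30 mm above the reported TCP, though they agree laterally. So the fingers are effectively shorter than stated. Allowing 26 mm, I'll open, go to a TCP height of about 0.037 and close.

Call:
drive_tool:
  plan:
    - [[-0.01,0,0],[0,0,0],0.5]
    - [[-0.01,0,0],[0,0,0],0.5]
    - [[-0.01,0,0],[0,0,0],0.5]
    - [[-0.01,0,0],[0,0,0],0.5]
    - [[-0.01,0,0],[0,0,0],0.5]
    - [[0.01,0,0],[0,0,0],0.5]
    - [[0.02,0,0],[0,0,0],0.5]
    - [[0.03,0,0],[0,0,0],0.5]
    - [[0.038,0,0],[0,0,0],0.5]
    - [[0.045,0,0],[0,0,0],0.5]
    - [[0.045,0,0],[0,0,0],0.5]

```text
clock: 8.3
tool_pos: [0.4992, 0.0549, 0.0362]
orientation: [33.0, 89.8, -156.7]
force: [-0.0, 0.4, -0.4]
opening: 0.0438
```

Call:
drive_tool:
  plan:
    - [[0,0,0],[0,0,0],0]
    - [[0,0,0],[0,0,0],0]
    - [[0,0,0],[0,0,0],0]
    - [[0,0,0],[0,0,0],0]
    - [[0,0,0],[0,0,0],0]
    - [[0,0,0],[0,0,0],0]
    - [[0,0,0],[0,0,0],0]
    - [[0,0,0],[0,0,0],0]

```text
clock: 8.97
tool_pos: [0.4996, 0.0552, 0.0365]
orientation: [32.0, 89.9, -157.7]
force: [-0.5, 1.9, 3.5]
opening: 0.0135
```

Gripped, with a 13.5 mm opening against the 14 mm bar. Lifting straight up.

Call:
drive_tool:
  plan:
    - [[-0.01,0,0],[0,0,0],0]
    - [[-0.025,0,0],[0,0,0],0]
    - [[-0.045,0,0],[0,0,0],0]
    - [[-0.07,0,0],[0,0,0],0]
    - [[-0.1,0,0],[0,0,0],0]
    - [[-0.1,0,0],[0,0,0],0]
    - [[-0.1,0,0],[0,0,0],0]

```text
clock: 9.55
tool_pos: [0.5006, 0.0557, 0.1386]
orientation: [-136.6, 89.9, 33.7]
force: [0.5, 0.4, -2.5]
opening: 0.0136
```

```bash
python3 - <<'E'
from look import *
o=ctrl.get_obs(); P,R=tool(o); print(o["opening"],np.round(o["force"],2),np.round(o["moment"],3),P,"\n",R.as_matrix().round(4),np.round(o["joint_pos"],1))
rs=[]
for c in ["scene","side","wrist"]:
    k=ctrl.get_calibration(c); im=ctrl.snapshot(c); cv2.imwrite(f"pics/{c}6.png",im)
    d=ctrl.landmark_of(c,"key"); print(c,[(np.round(e["pixel"],1),round(e["confidence"],2)) for e in d], proj(c,P+[0,0,.0135]))
    if d and c!="wrist": rs.append(ray(c,d[0]["pixel"],k))
print(tri(*rs))
W=np.array([.4762,-.317,0]) 
d=W-P; print("to lock, tool axes:",(R.as_matrix().T@d).round(4))
E
```

```text
0.013605484035737829 [ 0.5   0.44 -2.47] [-0.159  0.114  0.01 ] [0.50059484 0.05567658 0.13862193] 
 [[ 0.0015 -0.1682 -0.9858]
 [ 0.001  -0.9858  0.1682]
 [-1.     -0.0012 -0.0013]] [ 28.7   6.8 -25.   -0.  -58.2  51.6]
scene [(array([189.9, 166.6]), 0.56), (array([193.2, 195.3]), 0.53)] [186.48261655 163.72954912]
side [(array([282. , 244.1]), 0.85)] [281.78748597 240.0042747 ]
wrist [(array([278.3, 239.1]), 0.8)] [275.3214466  237.01990779]
(array([0.5029752 , 0.05085457, 0.14203487]), [np.float64(0.0015365003103575473), np.float64(0.0015365003103575805)])
to lock, tool axes: [ 0.1382  0.3716 -0.0384]
```

Call:
drive_tool:
  plan:
    - [[0,0.3716,-0.0384],[0,0,0],0]
    - [[0,0.3716,-0.0384],[0,0,0],0]
    - [[0,0.3716,-0.0384],[0,0,0],0]
    - [[0,0.3716,-0.0384],[0,0,0],0]
    - [[0,0.3716,-0.0384],[0,0,0],0]
    - [[0,0.3716,-0.0384],[0,0,0],0]
    - [[0,0.3716,-0.0384],[0,0,0],0]
    - [[0,0.3716,-0.0384],[0,0,0],0]
    - [[0,0.3716,-0.0384],[0,0,0],0]
    - [[0,0.3716,-0.0384],[0,0,0],0]
    - [[0,0.3716,-0.0384],[0,0,0],0]
    - [[0,0.3716,-0.0384],[0,0,0],0]
    - [[0,0.3716,-0.0384],[0,0,0],0]

```text
clock: 10.93
tool_pos: [0.4742, -0.3171, 0.1358]
orientation: [24.2, 89.7, -165.4]
force: [-0.2, -0.7, -2.4]
opening: 0.0141
```

```bash
python3 - <<'E'
from look import *
o=ctrl.get_obs(); P,R=tool(o); print(o["clock"],o["opening"],np.round(o["force"],2),P,"\n",R.as_matrix().round(4),np.round(o["joint_pos"],1))
ims={}
for c in ["scene","side","wrist"]:
    k=ctrl.get_calibration(c); im=ctrl.snapshot(c); cv2.imwrite(f"pics/{c}7.png",im)
    for n,z in [("key",P[2]+.0135),("socket",.068)]:
        d=ctrl.landmark_of(c,n); print(c,n,[(np.round(e["pixel"],1),round(e["confidence"],2),onz(c,e["pixel"],z,k).round(4)) for e in d])
    if c=="wrist":
        s=im[110:310,180:380]; print("shank tip pred px",proj(c,P+[0,0,.0135-.045],k),"socket pred",proj(c,np.array([.4762,-.317,.068]),k))
    else:
        q=proj(c,np.array([.4762,-.317,.1])).astype(int); s=im[q[1]-50:q[1]+50,q[0]-50:q[0]+50]
    ims[c]=cv2.resize(s,(400,400),interpolation=cv2.INTER_CUBIC)
cv2.imwrite("pics/c7.png",np.hstack([ims["wrist"],ims["side"]])); cv2.imwrite("pics/c7s.png",ims["scene"])
E
```

```text
10.9333 0.01411268223974112 [-0.23 -0.7  -2.39] [ 0.47422777 -0.31705367  0.13580208] 
 [[-0.0046 -0.1677 -0.9858]
 [-0.0012 -0.9858  0.1677]
 [-1.      0.0019  0.0043]] [-14.   13.3 -17.1   0.1 -59.8  94.3]
scene key [(array([334.3, 241.2]), 0.58, array([ 0.4751, -0.3171,  0.1493]))]
scene socket [(array([329.1, 263.4]), 0.6, array([ 0.4782, -0.311 ,  0.068 ])), (array([335.6, 242.5]), 0.49, array([ 0.5332, -0.2986,  0.068 ]))]
side key [(array([340.2, 154.9]), 0.8, array([ 0.4794, -0.3103,  0.1493]))]
side socket [(array([339.8, 188.5]), 0.66, array([ 0.4745, -0.3076,  0.068 ]))]
wrist key [(array([276. , 236.1]), 0.88, array([ 0.4753, -0.3166,  0.1493]))]
wrist socket [(array([279.3, 204.3]), 0.65, array([ 0.4728, -0.3192,  0.068 ]))]
shank tip pred px [276.81371329 215.77913217] socket pred [276.28350599 201.11551705]
```

View pics/c7.png

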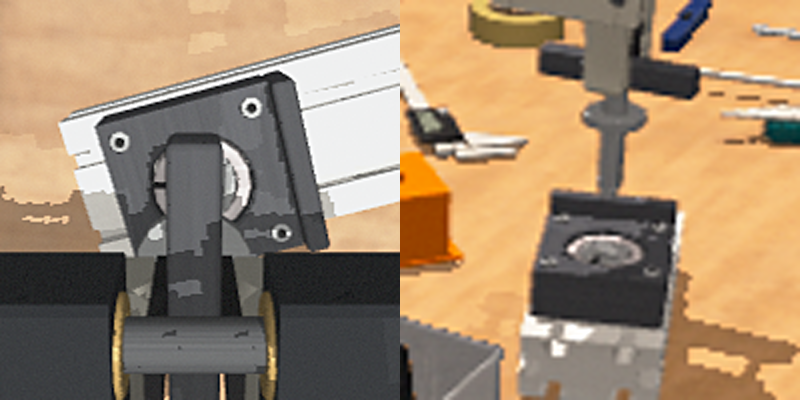

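View 10: in the wrist crop (2x) the lock disc spans columns 152–253, so its centre is at column 203, slightly right (−y) of the bar's centre at 194. In the side crop the shank tip at (609,192) hangs just right of straight above the lock centre at (603,251). I'll put numbers on this.

```bash
python3 - <<'E'
from look import *
P,R=tool(); print(P)
k=ctrl.get_calibration("wrist")
print("wrist lock",onz("wrist",[281.5,202.5],.068,k))
q=proj("side",np.array([.4762,-.317,.1])).astype(int)-50
tip=q+[209/4,192/4]; lk=q+[203/4,251/4]
print("side tip",onz("side",tip,P[2]+.0135-.045),"lock",onz("side",lk,.068))
im=cv2.imread("pics/scene7.png"); q=proj("scene",np.array([.4762,-.317,.085])).astype(int)-40; print("scene q",q)
a=cv2.resize(im[q[1]:q[1]+80,q[0]:q[0]+80],(400,400),interpolation=cv2.INTER_CUBIC)
im=cv2.imread("pics/scene0.png"); b=cv2.resize(im[q[1]:q[1]+80,q[0]:q[0]+80],(400,400),interpolation=cv2.INTER_CUBIC)
cv2.imwrite("pics/c8.png",np.hstack([a,b]))
E
```

```text
[ 0.47462877 -0.31747032  0.13644193]
wrist lock [ 0.47397914 -0.32179102  0.068     ]
side tip [ 0.47339886 -0.31837117  0.10494193] lock [ 0.47414521 -0.31694208  0.068     ]
scene q [291 220]
```

View pics/c8.png

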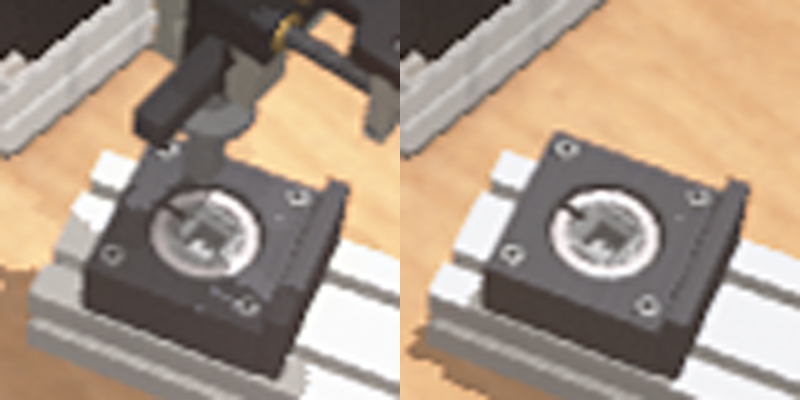

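View 11 (scene, 5x): the lock disc centre is at (206,233) and the shank's lower end at about (202,177), in crop pixels.

```bash
python3 - <<'E'
from look import *
P,R=tool()
q=np.array([291,220]); a=onz("scene",q+[202/5,177/5],P[2]-.0315); b=onz("scene",q+[206/5,233/5],.068); print("scene tip",a,"lock",b,"diff",b-a)
q=proj("side",np.array([.4762,-.317,.1])).astype(int)-50
a=ray("side",q+[209/4,192/4]);b=ray("side",q+[203/4,251/4])
a2=ray("scene",np.array([291,220])+[202/5,177/5]);b2=ray("scene",np.array([291,220])+[206/5,233/5])
T=tri(a,a2);L=tri(b,b2);print("tri tip",T,"lock",L,"diff",L[0]-T[0])
E
```

```text
scene tip [ 0.4730204  -0.31574807  0.10494193] lock [ 0.47433192 -0.3200334   0.068     ] diff [ 0.00131152 -0.00428533 -0.03694193]
tri tip (array([ 0.4727615 , -0.31598621,  0.10587053]), [np.float64(0.00031857551313829296), np.float64(0.000318575513138254)]) lock (array([ 0.47482332, -0.31972391,  0.06675077]), [np.float64(0.00028471905018017437), np.float64(0.0002847190501803119)]) diff [ 0.00206182 -0.0037377  -0.03911976]
```

Scene and side now agree that the lock is at (0.4745, −0.320) and the tip is about 4 mm short of it in −y. The wrist camera agrees to within 2 mm. I'll correct this and descend to the funnel.

Call:
drive_tool:
  plan:
    - [[0,0.0038,-0.0015],[0,0,0],0]
    - [[0,0.0038,-0.0015],[0,0,0],0]
    - [[0.01,0.0038,-0.0015],[0,0,0],0]
    - [[0.02,0.0038,-0.0015],[0,0,0],0]
    - [[0.028,0.0038,-0.0015],[0,0,0],0]
    - [[0.033,0.0038,-0.0015],[0,0,0],0]
    - [[0.036,0.0038,-0.0015],[0,0,0],0]
    - [[0.039,0.0038,-0.0015],[0,0,0],0]
    - [[0.042,0.0038,-0.0015],[0,0,0],0]
    - [[0.042,0.0038,-0.0015],[0,0,0],0]
    - [[0.042,0.0038,-0.0015],[0,0,0],0]

```text
clock: 12.3
tool_pos: [0.4754, -0.3216, 0.0945]
orientation: [37.6, 89.8, -152.0]
force: [0.5, -0.0, -0.9]
opening: 0.0139
```

Call:
drive_tool:
  plan:
    - [[0.002,0,0],[0,0,0],0]
    - [[0.004,0,0],[0,0,0],0]
    - [[0.006,0,0],[0,0,0],0]
    - [[0.006,0,0],[0,0,0],0]
    - [[0.006,0,0],[0,0,0],0]

```text
clock: 12.72
tool_pos: [0.4752, -0.3215, 0.0884]
orientation: [34.4, 89.8, -155.3]
force: [0.6, -0.6, -1.3]
opening: 0.0136
```

Call:
drive_tool:
  plan:
    - [[0.002,0,0],[0,0,0],0]
    - [[0.004,0,0],[0,0,0],0]
    - [[0.006,0,0],[0,0,0],0]
    - [[0.008,0,0],[0,0,0],0]
    - [[0.008,0,0],[0,0,0],0]
    - [[0.008,0,0],[0,0,0],0]

```text
clock: 13.22
tool_pos: [0.4757, -0.3218, 0.0814]
orientation: [52.4, 89.8, -137.2]
force: [-1.8, 1.9, 6.9]
opening: 0.0139
```

The bottom is reached at the expected depth (TCP 0.0814, so key origin ≈ 0.095) with about 9 N of contact. Now turning clockwise, which is +x about the downward tool axis.

Call:
drive_tool:
  plan:
    - [[0,0,0],[7,0,0],0]
    - [[0,0,0],[14,0,0],0]
    - [[0,0,0],[21,0,0],0]
    - [[0,0,0],[28,0,0],0]
    - [[0,0,0],[35,0,0],0]
    - [[0,0,0],[42,0,0],0]
    - [[0,0,0],[49,0,0],0]
    - [[0,0,0],[56,0,0],0]
    - [[0,0,0],[63,0,0],0]
    - [[0,0,0],[63,0,0],0]

```text
clock: 14.05
tool_pos: [0.4752, -0.3217, 0.0815]
orientation: [105.9, 89.8, -147.1]
force: [-1.4, 1.2, 2.2]
opening: 0.0139
```

```bash
cat > st.py <<'E'
from h import *
o=ctrl.get_obs(); P,R=tool(o); M=R.as_matrix(); print(round(o["clock"],2),P.round(4),"psi",round(np.degrees(np.arctan2(-M[1,1],-M[0,1])),2),"F",np.round(o["force"],1),"M",np.round(o["moment"],3),"op",round(o["opening"],4),"j6",round(o["joint_pos"][5],1)); print(M[:,0].round(4))
E
python3 st.py
```

```text
14.05 [ 0.4752 -0.3217  0.0815] psi 17.07 F [-1.4  1.2  2.2] M [0.767 0.894 0.015] op 0.0139 j6 31.4
[-0.0035 -0.0023 -1.    ]
```

Call:
drive_tool:
  plan:
    - [[0,0,0],[6,0,0],0]
    - [[0,0,0],[12,0,0],0]
    - [[0,0,0],[18,0,0],0]
    - [[0,0,0],[18,0,0],0]

```text
clock: 14.38
tool_pos: [0.4749, -0.3216, 0.0815]
orientation: [119.2, 89.7, -151.8]
force: [-1.8, 1.9, 2.0]
opening: 0.014
```

```bash
python3 st.py
```

```text
14.38 [ 0.4749 -0.3216  0.0815] psi -0.97 F [-1.8  1.9  2. ] M [0.669 0.693 0.055] op 0.014 j6 13.3
[-0.004  -0.0021 -1.    ]
```

Call:
drive_tool:
  plan:
    - [[0,0,0],[3,0,0],0]
    - [[0,0,0],[6,0,0],0]
    - [[0,0,0],[8,0,0],0]
    - [[0,0,0],[8,0,0],0]

```text
clock: 14.72
tool_pos: [0.4748, -0.3215, 0.0815]
orientation: [124.7, 89.7, -154.0]
force: [-1.0, 1.7, 1.2]
opening: 0.014
```

```bash
python3 st.py
```

```text
14.72 [ 0.4748 -0.3215  0.0815] psi -8.7 F [-1.   1.7  1.2] M [0.651 0.625 0.026] op 0.014 j6 5.6
[-0.0042 -0.002  -1.    ]
```

Call:
drive_tool:
  plan:
    - [[0,0,0],[3,0,0],0]
    - [[0,0,0],[6,0,0],0]
    - [[0,0,0],[6,0,0],0]

```text
clock: 14.97
tool_pos: [0.4747, -0.3215, 0.0815]
orientation: [129.2, 89.7, -155.3]
force: [-1.2, 1.7, 0.8]
opening: 0.0136
```

```bash
python3 st.py
```

```text
14.97 [ 0.4747 -0.3215  0.0815] psi -14.52 F [-1.2  1.7  0.8] M [0.667 0.596 0.137] op 0.0136 j6 -0.2
[-0.0043 -0.002  -1.    ]
```

Call:
drive_tool:
  plan:
    - [[0,0,0],[2,0,0],0]
    - [[0,0,0],[4,0,0],0]
    - [[0,0,0],[4,0,0],0]

```text
clock: 15.22
tool_pos: [0.4747, -0.3214, 0.0815]
orientation: [132.9, 89.7, -155.4]
force: [-1.0, 0.7, 1.4]
opening: 0.0137
```

```bash
python3 st.py
```

```text
15.22 [ 0.4747 -0.3214  0.0815] psi -18.28 F [-1.   0.7  1.4] M [0.642 0.56  0.265] op 0.0137 j6 -4.0
[-0.0044 -0.002  -1.    ]
```

Call:
drive_tool:
  plan:
    - [[0,0,0],[2,0,0],0]
    - [[0,0,0],[4,0,0],0]
    - [[0,0,0],[4,0,0],0]

```text
clock: 15.47
tool_pos: [0.4746, -0.3214, 0.0815]
orientation: [135.9, 89.7, -156.2]
force: [-1.3, 1.7, 0.7]
opening: 0.0137
```

```bash
python3 st.py
```

```text
15.47 [ 0.4746 -0.3214  0.0815] psi -22.08 F [-1.3  1.7  0.7] M [0.634 0.575 0.319] op 0.0137 j6 -7.8
[-0.0045 -0.002  -1.    ]
```

Mz has risen to 0.32 N m, well above the 0.08 N m friction, so the lock should be against its stop. A little more torque, then a check of the index mark.

Call:
drive_tool:
  plan:
    - [[0,0,0],[3,0,0],0]
    - [[0,0,0],[5,0,0],0]
    - [[0,0,0],[5,0,0],0]
    - [[0,0,0],[5,0,0],0]

```text
clock: 15.8
tool_pos: [0.4746, -0.3214, 0.0816]
orientation: [140.8, 89.7, -156.0]
force: [-1.9, 1.9, 0.9]
opening: 0.0138
```

```bash
python3 st.py; python3 - <<'E'
from look import *
k=ctrl.get_calibration("wrist"); im=ctrl.snapshot("wrist"); cv2.imwrite("pics/w9.png",im)
t=top(im,k,.068,.4745,-.3205,half=.03,n=400); cv2.imwrite("pics/t9.png",t)
g=cv2.cvtColor(t,cv2.COLOR_BGR2GRAY)
# brightness along annulus r=17..20 mm (mark is dark), yaw angle
for a in range(-180,180,6):
    v=[g[int(200-r*np.cos(np.radians(a))*400/60),int(200-r*np.sin(np.radians(a))*400/60)] for r in (14,16,18,20)]
    print(a,[int(x) for x in v],end="; ")
E
```

```text
15.8 [ 0.4746 -0.3214  0.0816] psi -26.83 F [-1.9  1.9  0.9] M [0.742 0.635 0.379] op 0.0138 j6 -12.5
[-0.0046 -0.002  -1.    ]
-180 [139, 115, 151, 149]; -174 [137, 94, 152, 147]; -168 [142, 115, 151, 169]; -162 [141, 137, 171, 176]; -156 [72, 136, 168, 175]; -150 [65, 57, 169, 179]; -144 [80, 68, 54, 114]; -138 [76, 76, 77, 64]; -132 [78, 78, 76, 126]; -126 [75, 79, 77, 73]; -120 [78, 76, 79, 102]; -114 [81, 77, 68, 125]; -108 [78, 75, 77, 72]; -102 [76, 73, 75, 74]; -96 [76, 76, 72, 89]; -90 [76, 72, 75, 69]; -84 [76, 73, 58, 68]; -78 [74, 52, 129, 158]; -72 [57, 106, 152, 152]; -66 [76, 142, 150, 152]; -60 [117, 123, 173, 174]; -54 [117, 111, 172, 173]; -48 [119, 114, 178, 168]; -42 [95, 102, 176, 171]; -36 [69, 97, 159, 166]; -30 [146, 71, 158, 150]; -24 [147, 139, 138, 149]; -18 [144, 137, 93, 155]; -12 [136, 136, 140, 87]; -6 [134, 136, 135, 136]; 0 [137, 133, 133, 139]; 6 [135, 139, 142, 96]; 12 [105, 55, 50, 94]; 18 [54, 14, 24, 20]; 24 [64, 53, 21, 23]; 30 [67, 63, 59, 30]; 36 [67, 66, 64, 62]; 42 [66, 66, 69, 68]; 48 [68, 66, 66, 67]; 54 [66, 64, 66, 69]; 60 [69, 67, 71, 67]; 66 [67, 69, 68, 76]; 72 [68, 67, 70, 72]; 78 [65, 64, 67, 68]; 84 [71, 68, 67, 63]; 90 [69, 64, 63, 49]; 96 [61, 55, 31, 21]; 102 [51, 29, 23, 26]; 108 [77, 26, 13, 55]; 114 [144, 48, 100, 96]; 120 [132, 138, 136, 97]; 126 [135, 134, 134, 139]; 132 [132, 135, 134, 135]; 138 [134, 136, 128, 108]; 144 [133, 135, 80, 156]; 150 [136, 78, 156, 154]; 156 [107, 103, 150, 147]; 162 [61, 106, 151, 147]; 168 [130, 127, 151, 149]; 174 [141, 119, 152, 149];
```

```bash
python3 - <<'E'
from look import *
k=ctrl.get_calibration("wrist"); im=cv2.imread("pics/w9.png")
for z,half in [(.133,.06),(.07,.06)]:
    t=top(im,k,z,.4745,-.3205,half=half,n=480); g=cv2.cvtColor(t,cv2.COLOR_BGR2GRAY)
    L=cv2.createLineSegmentDetector().detect(g)[0][:,0]
    n=np.hypot(L[:,2]-L[:,0],L[:,3]-L[:,1])
    print("z",z)
    for i in np.argsort(-n)[:14]:
        x1,y1,x2,y2=L[i]; a=np.degrees(np.arctan2(-(x2-x1),-(y2-y1)))  # world yaw: x=-row,y=-col
        print([int(v) for v in L[i]],"len mm",round(n[i]*.25,1),"yaw mod180",round(a%180,1))
E
```

```text
z 0.133
[175, 0, -1, 346] len mm 97.1 yaw mod180 153.0
[236, 396, 478, 375] len mm 60.6 yaw mod180 95.1
[0, 426, 93, 243] len mm 51.4 yaw mod180 152.9
[421, 29, 333, 203] len mm 48.8 yaw mod180 153.0
[290, 160, 371, 0] len mm 44.7 yaw mod180 153.0
[277, 152, 354, 0] len mm 42.6 yaw mod180 153.0
[-1, 142, 71, 0] len mm 39.8 yaw mod180 153.0
[252, 361, 193, 478] len mm 32.8 yaw mod180 153.2
[359, 160, 416, 46] len mm 31.9 yaw mod180 153.0
[455, 343, 445, 225] len mm 29.6 yaw mod180 5.0
[424, 261, 433, 369] len mm 26.9 yaw mod180 4.7
[453, 212, 462, 315] len mm 25.8 yaw mod180 5.0
[160, 84, 203, 0] len mm 23.8 yaw mod180 153.0
[330, 383, 239, 391] len mm 23.0 yaw mod180 95.2
z 0.07
[120, 409, 438, 380] len mm 79.8 yaw mod180 95.1
[313, 384, 124, 401] len mm 47.5 yaw mod180 95.1
[430, 137, 444, 294] len mm 39.2 yaw mod180 5.0
[390, 221, 402, 370] len mm 37.3 yaw mod180 4.8
[143, 358, 82, 479] len mm 33.7 yaw mod180 153.2
[183, 270, 87, 241] len mm 25.0 yaw mod180 73.1
[326, 0, 285, 80] len mm 22.7 yaw mod180 152.9
[77, 44, 0, 3] len mm 21.8 yaw mod180 62.0
[153, 113, 223, 165] len mm 21.8 yaw mod180 53.4
[218, 181, 140, 143] len mm 21.7 yaw mod180 63.8
[287, 79, 370, 72] len mm 20.8 yaw mod180 95.2
[6, 259, 81, 289] len mm 20.2 yaw mod180 68.4
[431, 277, 424, 196] len mm 20.1 yaw mod180 5.0
[294, 72, 331, 0] len mm 20.1 yaw mod180 153.0
```

Line fits give the block yaw as 95.1° and the gripper as 153° mod 180. The bar and the mark are ambiguous, so I'll use the last view on the wrist picture.

```bash
python3 - <<'E'
from look import *
k=ctrl.get_calibration("wrist"); im=cv2.imread("pics/w9.png"); print(proj("wrist",np.array([.4745,-.3205,.068]),k),proj("wrist",np.array([.4745,-.3205,.133]),k))
s=im[100:320,140:433]; cv2.imwrite("pics/c9.png",cv2.resize(s,(799,600),interpolation=cv2.INTER_CUBIC))
E
```

```text
[277.45001809 224.34040771] [278.09434251 265.74122799]
```

View pics/c9.png

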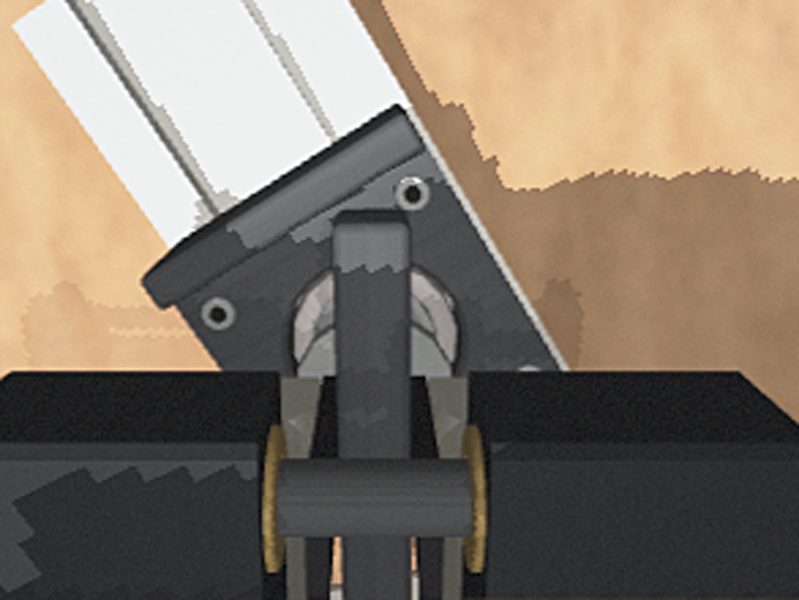

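View 12 (wrist, the last one): the bar (columns 333–410) is still square to the gripper. No mark shows on the visible part of the disc's left rim, and the spot where the locked mark should be, about (305,382), is hidden by a finger. So the lock angle isn't confirmed. I'll unwind to the middle of the play, lift out, and measure the mark numerically from the unobstructed disc.

Call:
drive_tool:
  plan:
    - [[0,0,0],[-7,0,0],0]
    - [[0,0,0],[-14,0,0],0]
    - [[0,0,0],[-21,0,0],0]
    - [[0,0,0],[-28,0,0],0]
    - [[0,0,0],[-30,0,0],0]
    - [[0,0,0],[-30,0,0],0]

```text
clock: 16.35
tool_pos: [0.4748, -0.3215, 0.0815]
orientation: [113.0, 89.7, -153.7]
force: [-0.9, 1.1, 0.7]
opening: 0.0138
```

```bash
python3 st.py
```

```text
16.35 [ 0.4748 -0.3215  0.0815] psi 3.33 F [-0.9  1.1  0.7] M [ 0.363  0.359 -0.007] op 0.0138 j6 17.6
[-0.0042 -0.0021 -1.    ]
```

Call:
drive_tool:
  plan:
    - [[-0.008,0,0],[0,0,0],0]
    - [[-0.02,0,0],[0,0,0],0]
    - [[-0.045,0,0],[0,0,0],0]
    - [[-0.07,0,0],[0,0,0],0]
    - [[-0.07,0,0.035],[0,0,0],0]
    - [[-0.07,0,0.07],[0,0,0],0]
    - [[-0.07,0,0.07],[0,0,0],0]
    - [[-0.07,0,0.07],[0,0,0],0]
    - [[-0.07,0,0.07],[0,0,0],0]

```text
clock: 17.1
tool_pos: [0.4716, -0.2515, 0.1522]
orientation: [127.6, 89.8, -139.0]
force: [-0.2, -0.1, -1.9]
opening: 0.0138
```

```bash
python3 st.py; python3 - <<'E'
from look import *
k=ctrl.get_calibration("wrist"); im=ctrl.snapshot("wrist"); cv2.imwrite("pics/w10.png",im)
d=ctrl.landmark_of("wrist","socket"); print([(np.round(e["pixel"],1),round(e["confidence"],2),onz("wrist",e["pixel"],.068,k).round(4)) for e in d])
t=top(im,k,.068,.4745,-.3205,half=.03,n=400); g=cv2.cvtColor(t,cv2.COLOR_BGR2GRAY); cv2.imwrite("pics/t10.png",t)
c=cv2.HoughCircles(cv2.GaussianBlur(g,(5,5),1),cv2.HOUGH_GRADIENT,1,50,param1=80,param2=15,minRadius=138,maxRadius=156); print("circle px",c)
cc=c[0,0,:2] if c is not None else np.array([200,200])
print("centre world",.4745-(cc[1]-200)*.00015,-.3205-(cc[0]-200)*.00015)
pol=cv2.warpPolar(g,(150,120),tuple(map(float,cc)),150,cv2.WARP_POLAR_LINEAR)  # rows: image angle, 3 deg
prof=pol[:,100:130].mean(1); th=np.arange(120)*3.0
yaw=(np.degrees(np.arctan2(-np.cos(np.radians(th)),-np.sin(np.radians(th)))))
i=np.argsort(yaw); print([(int(yaw[j]),int(prof[j])) for j in i])
E
```

```text
17.1 [ 0.4716 -0.2515  0.1522] psi 3.37 F [-0.2 -0.1 -1.9] M [ 0.015 -0.065 -0.003] op 0.0138 j6 10.2
[-0.003  -0.0026 -1.    ]
[(array([279.4, 124.3]), 0.81, array([ 0.4729, -0.3195,  0.068 ]))]
circle px [[[201.5 197.5 143.3]]]
centre world 0.474875 -0.320725
[(-180, 221), (-177, 218), (-174, 222), (-171, 234), (-168, 226), (-165, 225), (-162, 222), (-159, 219), (-156, 206), (-153, 204), (-150, 204), (-147, 213), (-144, 225), (-141, 214), (-138, 215), (-135, 228), (-132, 231), (-129, 214), (-126, 201), (-123, 213), (-119, 214), (-117, 232), (-114, 235), (-111, 231), (-108, 210), (-105, 218), (-102, 239), (-99, 238), (-96, 231), (-93, 222), (-90, 222), (-86, 225), (-84, 216), (-80, 206), (-77, 211), (-75, 212), (-71, 210), (-68, 203), (-66, 205), (-62, 201), (-59, 199), (-57, 211), (-53, 215), (-50, 210), (-48, 209), (-44, 203), (-41, 203), (-39, 210), (-35, 219), (-32, 222), (-30, 227), (-26, 232), (-23, 240), (-21, 239), (-17, 217), (-14, 217), (-12, 237), (-8, 238), (-5, 239), (-3, 221), (0, 219), (3, 215), (5, 209), (9, 217), (12, 220), (14, 219), (18, 224), (21, 231), (23, 181), (27, 57), (30, 66), (32, 97), (36, 188), (39, 229), (41, 224), (45, 220), (48, 231), (50, 228), (54, 223), (57, 228), (59, 222), (63, 232), (66, 237), (69, 237), (72, 224), (75, 215), (78, 223), (81, 232), (84, 231), (87, 225), (90, 222), (93, 220), (96, 225), (99, 228), (102, 217), (105, 227), (108, 223), (111, 217), (114, 212), (117, 205), (119, 204), (123, 206), (126, 213), (129, 226), (132, 216), (135, 219), (138, 217), (141, 228), (144, 211), (147, 221), (150, 217), (153, 231), (156, 231), (159, 229), (162, 212), (165, 218), (168, 230), (171, 233), (174, 230), (177, 218)]
```

The index mark is clear at yaw ≈ 29°, so the lock is at about 66° (1.15 rad) and not at its stop. The key must have slipped in the socket or in the hand. I'll check the key's pose in the hand.

```bash
python3 - <<'E'
from look import *
P,R=tool(); M=R.as_matrix(); rs=[]; print(P)
for c in ["scene","side","wrist"]:
    k=ctrl.get_calibration(c); im=ctrl.snapshot(c); cv2.imwrite(f"pics/{c}11.png",im)
    d=ctrl.landmark_of(c,"key"); print(c,[(np.round(e["pixel"],1),round(e["confidence"],2)) for e in d],"pred",proj(c,P+[0,0,.0135],k),"-10mm",proj(c,P+[0,0,.0035],k),"tip pred",proj(c,P+[0,0,-.0315],k))
    rs.append(ray(c,d[0]["pixel"],k))
    m=ctrl.cut_out(c,"key")
    if m:
        ys,xs=np.nonzero(m[0]["pixels"]); i=ys.argmax(); print("  mask lowest",xs[ys==ys.max()].mean(),ys.max(),"n",len(ys), "bbox",xs.min(),xs.max(),ys.min(),ys.max())
        rows=[(int(y),int(xs[ys==y].min()),int(xs[ys==y].max())) for y in range(ys.min(),ys.max()+1,3)]; print(rows)
X,r=tri(*rs); print("tri",X,r,"rel",X-P)
E
```

```text
[ 0.47123874 -0.25206312  0.15158962]
scene [(array([304.8, 222.5]), 0.84)] pred [303.80178546 223.97733523] -10mm [303.61938721 227.26176837] tip pred [303.00205931 238.37795066]
  mask lowest 301.5 238 n 281 bbox 298 325 212 238Traceback (most recent call last):
  File "<stdin>", line 10, in <module>
    return umr_minimum(a, axis, None, out, keepdims, initial, where)
ValueError: zero-size array to reduction operation minimum which has no identity
```

```bash
python3 - <<'E'
from look import *
P,R=tool(); M=R.as_matrix(); rs=[];ts=[]
for c in ["scene","side","wrist"]:
    k=ctrl.get_calibration(c); ctrl.snapshot(c)
    d=ctrl.landmark_of(c,"key"); m=ctrl.cut_out(c,"key")
    print(c,[(np.round(e["pixel"],1),round(e["confidence"],2)) for e in d],"pred",proj(c,P+[0,0,.0135],k).round(1),"tip pred",proj(c,P+[0,0,-.0315],k).round(1))
    if d: rs.append(ray(c,d[0]["pixel"],k))
    if m:
        ys,xs=np.nonzero(m[0]["pixels"]); print("  n",len(ys),[(int(y),int(xs[ys==y].min()),int(xs[ys==y].max())) for y in np.unique(ys)[::2]])
print("tri origin",tri(*rs),P)
E
```

```text
scene [] pred [303.8 224.2] tip pred [303.  238.6]
  n 249 [(213, 311, 312), (215, 309, 321), (217, 307, 324), (219, 307, 324), (221, 306, 324), (223, 305, 323), (225, 305, 310), (227, 305, 309), (229, 305, 307), (231, 305, 305), (233, 299, 305), (235, 298, 305), (237, 298, 304)]
side [(array([337.2, 160.1]), 0.78)] pred [339.4 159. ] tip pred [338.  178.5]
  n 338 [(136, 341, 342), (138, 340, 342), (140, 339, 342), (142, 337, 343), (144, 337, 343), (146, 336, 342), (148, 335, 342), (150, 334, 342), (152, 334, 342), (154, 333, 343), (156, 331, 346), (158, 331, 347), (160, 332, 346), (162, 336, 343), (164, 336, 341), (166, 336, 341), (168, 336, 341), (170, 336, 341), (172, 336, 341), (174, 335, 341), (176, 335, 340), (178, 336, 339)]
wrist [(array([277.7, 237.5]), 0.63)] pred [276.9 236.5] tip pred [276.7 215.1]
  n 3553 [(177, 266, 286), (179, 264, 289), (181, 263, 289), (183, 263, 290), (185, 263, 290), (187, 263, 291), (189, 263, 291), (191, 263, 291), (193, 263, 291), (195, 263, 290), (197, 263, 290), (199, 263, 290), (201, 263, 290), (203, 263, 289), (205, 263, 289), (207, 263, 2
[... 221 characters left out ...]
03), (235, 250, 303), (237, 251, 297), (239, 263, 289), (241, 263, 289), (243, 263, 289), (245, 263, 289), (247, 263, 289), (249, 263, 289), (251, 263, 290), (253, 263, 290), (255, 263, 290), (257, 264, 290), (259, 264, 290), (261, 264, 289), (263, 264, 289), (265, 264, 289), (267, 267, 287), (298, 264, 288), (300, 264, 288), (302, 264, 288), (304, 264, 289), (306, 264, 289), (308, 264, 289), (310, 264, 289), (312, 264, 289), (314, 264, 289), (316, 264, 289), (318, 264, 289), (320, 265, 289), (322, 265, 289), (324, 274, 287)]
tri origin (array([ 0.47260721, -0.25024223,  0.16258535]), [np.float64(0.0023081521082166257), np.float64(0.002308152108216702)]) [ 0.47091755 -0.25215296  0.15117724]
```

```bash
python3 - <<'E'
from look import *
def mark(g,cc,mm):
    pol=cv2.warpPolar(g,(200,360),cc,24/mm,cv2.WARP_POLAR_LINEAR); pr=pol[:,int(200*15/24):int(200*19/24)].mean(1); pr=cv2.blur(pr.reshape(-1,1),(1,5)).ravel()
    th=np.radians(pr.argmin()); return np.degrees(np.arctan2(-np.cos(th),-np.sin(th))),pr.min(),np.median(pr)
t=cv2.imread("pics/t1.png",0); print("before",mark(t,(269.,250.),.25))
t=cv2.imread("pics/t10.png",0); print("after",mark(t,(201.5,197.5),.15))
for nm,c,mm in [("t1",(269,250),.25),("t10",(201.5,197.5),.15)]:
    g=cv2.imread(f"pics/{nm}.png",0); L=cv2.createLineSegmentDetector().detect(g)[0][:,0]
    for x1,y1,x2,y2 in L:
        n=np.hypot(x2-x1,y2-y1)*mm; r=np.hypot((x1+x2)/2-c[0],(y1+y2)/2-c[1])*mm
        if n>5 and r<14: print(nm,"len",round(n,1),"r",round(r,1),"yaw mod90",round(np.degrees(np.arctan2(-(x2-x1),-(y2-y1)))%90,1),"mid",round((x1+x2)/2),round((y1+y2)/2))
E
```

```text
before (np.float64(79.00000000000001), np.float64(25.35151515151498), np.float64(196.05151515151505))
after (np.float64(28.99999999999999), np.float64(62.98787878787853), np.float64(217.69999999999987))
t1 len 8.8 r 0.9 yaw mod90 0.7 mid 266 248
t1 len 20.1 r 9.6 yaw mod90 79.2 mid 307 256
t1 len 10.5 r 7.4 yaw mod90 80.2 mid 297 260
t1 len 7.5 r 5.8 yaw mod90 0.7 mid 282 231
t1 len 7.7 r 6.1 yaw mod90 80.5 mid 275 274
t1 len 8.6 r 13.6 yaw mod90 10.4 mid 272 304
t1 len 11.0 r 11.2 yaw mod90 78.0 mid 290 211
t1 len 13.6 r 4.4 yaw mod90 78.1 mid 253 244
t1 len 6.0 r 9.7 yaw mod90 77.6 mid 236 270
t1 len 5.3 r 2.3 yaw mod90 88.6 mid 261 246
t1 len 6.9 r 0.6 yaw mod90 89.6 mid 271 249
t1 len 5.3 r 12.0 yaw mod90 82.6 mid 283 296
t1 len 6.6 r 8.8 yaw mod90 88.3 mid 290 222
t10 len 5.8 r 6.0 yaw mod90 3.8 mid 199 157
t10 len 20.7 r 10.4 yaw mod90 29.0 mid 263 164
t10 len 8.1 r 12.3 yaw mod90 29.3 mid 131 156
t10 len 8.4 r 12.2 yaw mod90 30.4 mid 204 116
t10 len 8.2 r 12.3 yaw mod90 31.8 mid 200 279
t10 len 8.2 r 10.9 yaw mod90 31.1 mid 249 253
```

The picture is consistent. The socket is now at 29°, but torque rose right at ψ ≈ −7 to −12°, where the stop must come (socket at 5°). I then over-twisted by about 20°, wedging the square in the socket, and unwinding dragged the lock back by about 24°. The fix is to reinsert at ψ = 29°, turn only to the stop, and lift out without unwinding.

Call:
drive_tool:
  plan:
    - [[0,0.0005,-0.035],[-7,0,0],0]
    - [[0,0.0005,-0.0695],[-14,0,0],0]
    - [[0,0.0005,-0.0695],[-21,0,0],0]
    - [[0,0.0005,-0.0695],[-26,0,0],0]
    - [[0,0.0005,-0.0695],[-26,0,0],0]
    - [[0,0.0005,-0.0695],[-26,0,0],0]
    - [[0.02,0.0005,-0.0695],[-26,0,0],0]
    - [[0.035,0.0005,-0.0695],[-26,0,0],0]
    - [[0.045,0.0005,-0.0695],[-26,0,0],0]
    - [[0.05,0.0005,-0.0695],[-26,0,0],0]
    - [[0.055,0.0005,-0.0695],[-26,0,0],0]
    - [[0.055,0.0005,-0.0695],[-26,0,0],0]

```text
clock: 18.8
tool_pos: [0.4741, -0.3208, 0.096]
orientation: [80.6, 89.7, -160.1]
force: [-0.5, -0.1, -2.1]
opening: 0.0135
```

```bash
python3 st.py
```

```text
18.8 [ 0.4741 -0.3208  0.096 ] psi 29.3 F [-0.5 -0.1 -2.1] M [-0.038  0.073 -0.013] op 0.0135 j6 43.5
[-0.0051 -0.0019 -1.    ]
```

Call:
drive_tool:
  plan:
    - [[0.003,0,0],[0,0,0],0]
    - [[0.006,0,0],[0,0,0],0]
    - [[0.009,0,0],[0,0,0],0]
    - [[0.012,0,0],[0,0,0],0]
    - [[0.0145,0,0],[0,0,0],0]
    - [[0.0145,0,0],[0,0,0],0]
    - [[0.0145,0,0],[0,0,0],0]

```text
clock: 19.38
tool_pos: [0.4743, -0.3209, 0.0816]
orientation: [84.6, 89.7, -156.1]
force: [0.6, -0.7, -1.5]
opening: 0.0133
```

```bash
python3 st.py
```

```text
19.38 [ 0.4743 -0.3209  0.0816] psi 29.3 F [ 0.6 -0.7 -1.5] M [-0.188 -0.054  0.033] op 0.0133 j6 43.5
[-0.0047 -0.0021 -1.    ]
```

Call:
drive_tool:
  plan:
    - [[0.001,0,0],[0,0,0],0]
    - [[0.001,0,0],[6,0,0],0]
    - [[0.001,0,0],[12,0,0],0]
    - [[0.001,0,0],[18,0,0],0]
    - [[0.001,0,0],[24,0,0],0]
    - [[0.001,0,0],[29,0,0],0]
    - [[0.001,0,0],[29,0,0],0]

```text
clock: 19.97
tool_pos: [0.4747, -0.3213, 0.0815]
orientation: [127.5, 89.7, -142.5]
force: [-0.9, -0.2, 4.9]
opening: 0.0138
```

```bash
python3 st.py
```

```text
19.97 [ 0.4747 -0.3213  0.0815] psi -0.0 F [-0.9 -0.2  4.9] M [0.263 0.531 0.093] op 0.0138 j6 14.2
[-0.0037 -0.0029 -1.    ]
```

Call:
drive_tool:
  plan:
    - [[0,0,0],[3,0,0],0]
    - [[0,0,0],[5,0,0],0]
    - [[0,0,0],[5,0,0],0]

```text
clock: 20.22
tool_pos: [0.4745, -0.3212, 0.0816]
orientation: [132.0, 89.7, -143.1]
force: [-1.0, 0.0, 0.9]
opening: 0.0136
```

```bash
python3 st.py
```

```text
20.22 [ 0.4745 -0.3212  0.0816] psi -5.09 F [-1.   0.   0.9] M [0.216 0.301 0.053] op 0.0136 j6 9.1
[-0.0038 -0.0028 -1.    ]
```

Call:
drive_tool:
  plan:
    - [[0,0,0],[2,0,0],0]
    - [[0,0,0],[3,0,0],0]
    - [[0,0,0],[3,0,0],0]

```text
clock: 20.47
tool_pos: [0.4745, -0.3212, 0.0816]
orientation: [133.1, 89.7, -145.0]
force: [-1.0, 0.4, -0.0]
opening: 0.014
```

```bash
python3 st.py
```

```text
20.47 [ 0.4745 -0.3212  0.0816] psi -8.08 F [-1.   0.4 -0. ] M [0.223 0.197 0.125] op 0.014 j6 6.1
[-0.0039 -0.0028 -1.    ]
```

Call:
drive_tool:
  plan:
    - [[0,0,0],[2,0,0],0]
    - [[0,0,0],[3,0,0],0]
    - [[0,0,0],[3,0,0],0]

```text
clock: 20.72
tool_pos: [0.4744, -0.3212, 0.0816]
orientation: [134.8, 89.7, -146.3]
force: [-1.2, 0.5, -0.0]
opening: 0.0138
```

```bash
python3 st.py
```

```text
20.72 [ 0.4744 -0.3212  0.0816] psi -11.07 F [-1.2  0.5 -0. ] M [0.244 0.179 0.094] op 0.0138 j6 3.2
[-0.004  -0.0027 -1.    ]
```

Call:
drive_tool:
  plan:
    - [[0,0,0],[2,0,0],0]
    - [[0,0,0],[4,0,0],0]
    - [[0,0,0],[4,0,0],0]

```text
clock: 20.97
tool_pos: [0.4744, -0.3212, 0.0816]
orientation: [139.5, 89.7, -145.6]
force: [-0.2, 0.8, -0.1]
opening: 0.0136
```

```bash
python3 st.py
```

```text
20.97 [ 0.4744 -0.3212  0.0816] psi -15.07 F [-0.2  0.8 -0.1] M [0.252 0.225 0.15 ] op 0.0136 j6 -0.8
[-0.004  -0.0027 -1.    ]
```

Call:
drive_tool:
  plan:
    - [[0,0,0],[2,0,0],0]
    - [[0,0,0],[3,0,0],0]
    - [[0,0,0],[3,0,0],0]

```text
clock: 21.22
tool_pos: [0.4744, -0.3211, 0.0816]
orientation: [141.4, 89.7, -146.6]
force: [-0.4, 0.4, 0.2]
opening: 0.0133
```

```bash
python3 st.py
```

```text
21.22 [ 0.4744 -0.3211  0.0816] psi -18.02 F [-0.4  0.4  0.2] M [0.369 0.129 0.23 ] op 0.0133 j6 -3.8
[-0.0041 -0.0027 -1.    ]
```

Mz is 0.23 N m, about three times the lock friction, at ψ = −18°, so the lock is on the stop. Lifting straight out without unwinding, then measuring the mark.

Call:
drive_tool:
  plan:
    - [[-0.008,0,0],[0,0,0],0]
    - [[-0.02,0,0],[0,0,0],0]
    - [[-0.045,0,0],[0,0,0],0]
    - [[-0.07,0,0],[0,0,0],0]
    - [[-0.07,0,0.035],[0,0,0],0]
    - [[-0.07,0,0.07],[0,0,0],0]
    - [[-0.07,0,0.07],[0,0,0],0]
    - [[-0.07,0,0.07],[0,0,0],0]
    - [[-0.07,0,0.07],[0,0,0],0]

```text
clock: 21.97
tool_pos: [0.4965, -0.2543, 0.1518]
orientation: [145.8, 89.7, -142.2]
force: [-1.0, -0.4, -2.4]
opening: 0.0137
```

```bash
python3 st.py; cat > mk.py <<'E'
from look import *
k=ctrl.get_calibration("wrist"); im=ctrl.snapshot("wrist"); cv2.imwrite("pics/w12.png",im)
t=top(im,k,.068,.4745,-.3205,half=.03,n=400); g=cv2.cvtColor(t,cv2.COLOR_BGR2GRAY); cv2.imwrite("pics/t12.png",t)
c=cv2.HoughCircles(cv2.GaussianBlur(g,(5,5),1),cv2.HOUGH_GRADIENT,1,50,param1=80,param2=15,minRadius=138,maxRadius=156); print("circle",c)
cc=tuple(map(float,c[0,0,:2])) if c is not None else (200.,200.)
pol=cv2.warpPolar(g,(200,360),cc,160,cv2.WARP_POLAR_LINEAR); pr=cv2.blur(pol[:,125:158].mean(1).reshape(-1,1),(1,5)).ravel(); th=np.radians(pr.argmin())
print("mark yaw",np.degrees(np.arctan2(-np.cos(th),-np.sin(th))),pr.min(),np.median(pr))
t=top(im,k,.07,.4745,-.3205); g=cv2.cvtColor(t,cv2.COLOR_BGR2GRAY)
L=cv2.createLineSegmentDetector().detect(g)[0][:,0]; n=np.hypot(L[:,2]-L[:,0],L[:,3]-L[:,1])
for i in np.argsort(-n)[:12]: print(L[i].astype(int),round(n[i]*.25),"yaw%90",round(np.degrees(np.arctan2(-(L[i][2]-L[i][0]),-(L[i][3]-L[i][1])))%90,1))
E
python3 mk.py
```

```text
21.97 [ 0.4965 -0.2543  0.1518] psi -17.92 F [-1.  -0.4 -2.4] M [-0.002  0.016  0.016] op 0.0137 j6 -11.2
[-0.0038 -0.0029 -1.    ]
circle [[[201.5 197.5 144.3]]]
mark yaw 5.000000000000004 63.75757575757586 218.84848484848487
[388  72 415 373] 76 yaw%90 5.1
[426  71 452 366] 74 yaw%90 5.1
[448 370 433 206] 41 yaw%90 5.3
[433 205 421  71] 34 yaw%90 5.2
[ 21 225  29 317] 23 yaw%90 5.3
[124  96 208  88] 21 yaw%90 5.6
[ 71 145  44 223] 21 yaw%90 71.1
[278 194 286 274] 20 yaw%90 5.4
[201 280 197 223] 14 yaw%90 4.7
[ 43 404  99 398] 14 yaw%90 5.6
[ 98 375  95 321] 14 yaw%90 3.9
[329  77 380  72] 13 yaw%90 5.4
```

The mark is at yaw 5.0° and the block at 5.1–5.3°, so the lock is at 1.57 rad, against its stop. Back to the stand with the original grasp yaw.

Call:
drive_tool:
  plan:
    - [[0,0.0923,0.2955],[-98.2,0,0],0]
    - [[0,0.0923,0.2955],[-98.2,0,0],0]
    - [[0,0.0923,0.2955],[-98.2,0,0],0]
    - [[0,0.0923,0.2955],[-98.2,0,0],0]
    - [[0,0.0923,0.2955],[-98.2,0,0],0]
    - [[0,0.0923,0.2955],[-98.2,0,0],0]
    - [[0,0.0923,0.2955],[-98.2,0,0],0]
    - [[0,0.0923,0.2955],[-98.2,0,0],0]
    - [[0,0.0923,0.2955],[-98.2,0,0],0]
    - [[0,0.0923,0.2955],[-98.2,0,0],0]
    - [[0,0.0923,0.2955],[-98.2,0,0],0]
    - [[0,0.0923,0.2955],[-98.2,0,0],0]
    - [[0,0.0923,0.2955],[-98.2,0,0],0]
    - [[0,0.0923,0.2955],[-98.2,0,0],0]
    - [[0,0.0923,0.2955],[-98.2,0,0],0]
    - [[0,0.0923,0.2955],[-98.2,0,0],0]
    - [[0,0.0923,0.2955],[-98.2,0,0],0]

```text
clock: 23.43
tool_pos: [0.4998, 0.0544, 0.1506]
orientation: [45.1, 89.7, -144.9]
force: [-0.6, 0.2, -1.7]
opening: 0.0138
```

```bash
python3 st.py; python3 - <<'E'
from look import *
P,R=tool()
for c in ["scene","side","wrist"]:
    k=ctrl.get_calibration(c); im=ctrl.snapshot(c); cv2.imwrite(f"pics/{c}13.png",im)
    for n,z in [("key",P[2]+.0135),("stand_mouth",.05)]:
        print(c,n,[(np.round(e["pixel"],1),round(e["confidence"],2),onz(c,e["pixel"],z,k).round(4)) for e in ctrl.landmark_of(c,n)])
print((R.as_matrix().T@(np.array([.4998,.0553,P[2]])-P)).round(4))
E
```

```text
23.43 [0.4998 0.0544 0.1506] psi 80.0 F [-0.6  0.2 -1.7] M [-0.12   0.059  0.027] op 0.0138 j6 51.3
[-0.0043 -0.003  -1.    ]
scene key [(array([186.4, 159.7]), 0.9, array([0.5013, 0.0544, 0.1641]))]
scene stand_mouth [(array([400.7, 238.3]), 0.75, array([ 0.6285, -0.4103,  0.05  ])), (array([193.4, 194.9]), 0.64, array([0.5033, 0.055 , 0.05  ])), (array([331.6, 267.1]), 0.31, array([ 0.4845, -0.3151,  0.05  ]))]
side key [(array([283.8, 232.6]), 0.94, array([0.4984, 0.0522, 0.1641]))]
side stand_mouth [(array([283.8, 291.1]), 0.95, array([0.4973, 0.0552, 0.05  ]))]
wrist key [(array([279. , 237.9]), 0.69, array([0.499 , 0.0536, 0.1641]))]
wrist stand_mouth [(array([275.5, 200.8]), 0.87, array([0.4928, 0.057 , 0.05  ]))]
[-0.     -0.0009  0.0001]
```

Key and mouth agree to about 2 mm; the hole allows ±4 mm. Descending with a small +y correction.

Call:
drive_tool:
  plan:
    - [[0.0,-0.0015,0.0005],[0,0,0],0]
    - [[0.03,-0.0015,0.0005],[0,0,0],0]
    - [[0.055,-0.0015,0.0005],[0,0,0],0]
    - [[0.068,-0.0015,0.0005],[0,0,0],0]
    - [[0.076,-0.0015,0.0005],[0,0,0],0]
    - [[0.084,-0.0015,0.0005],[0,0,0],0]
    - [[0.092,-0.0015,0.0005],[0,0,0],0]
    - [[0.1,-0.0015,0.0005],[0,0,0],0]
    - [[0.106,-0.0015,0.0005],[0,0,0],0]
    - [[0.106,-0.0015,0.0005],[0,0,0],0]

```text
clock: 24.72
tool_pos: [0.4984, 0.056, 0.0436]
orientation: [41.6, 89.6, -148.2]
force: [-0.6, 0.0, -2.3]
opening: 0.0136
```

```bash
python3 st.py
```

```text
24.72 [0.4984 0.056  0.0436] psi 80.2 F [-0.6  0.  -2.3] M [-0.179  0.112 -0.022] op 0.0136 j6 51.3
[-0.0054 -0.0034 -1.    ]
```

Free all the way; the last 7 mm until the collar touches.

Call:
drive_tool:
  plan:
    - [[0.003,0,0],[0,0,0],0]
    - [[0.006,0,0],[0,0,0],0]
    - [[0.0075,0,0],[0,0,0],0]
    - [[0.0075,0,0],[0,0,0],0]

```text
clock: 25.05
tool_pos: [0.4986, 0.056, 0.0366]
orientation: [43.2, 89.7, -146.6]
force: [-2.3, 0.2, 1.5]
opening: 0.0135
```

```bash
python3 st.py
```

```text
25.05 [0.4986 0.056  0.0366] psi 80.21 F [-2.3  0.2  1.5] M [-0.114  0.615 -0.033] op 0.0135 j6 51.3
[-0.005  -0.0033 -1.    ]
```

Collar contact came at the same height as the original grasp (0.0366 vs 0.0365). Releasing, then retreating straight up.

Call:
drive_tool:
  plan:
    - [[0,0,0],[0,0,0],0.4]
    - [[0,0,0],[0,0,0],0.4]
    - [[0,0,0],[0,0,0],0.4]
    - [[0,0,0],[0,0,0],0.4]
    - [[0,0,0],[0,0,0],0.4]
    - [[0,0,0],[0,0,0],0.4]
    - [[-0.01,0,0],[0,0,0],0.4]
    - [[-0.03,0,0],[0,0,0],0.4]
    - [[-0.06,0,0],[0,0,0],0.4]
    - [[-0.1,0,0],[0,0,0],0.4]
    - [[-0.14,0,0],[0,0,0],0.4]
    - [[-0.15,0,0],[0,0,0],0.4]
    - [[-0.15,0,0],[0,0,0],0.4]
    - [[-0.15,0,0],[0,0,0],0.4]

```text
clock: 26.22
tool_pos: [0.4997, 0.0568, 0.188]
orientation: [44.8, 89.8, -145.0]
force: [-0.3, -0.1, -1.3]
opening: 0.0346
```

```bash
python3 st.py; python3 - <<'E'
from look import *
P,R=tool(); rs=[]
for c in ["scene","side","wrist"]:
    k=ctrl.get_calibration(c); im=ctrl.snapshot(c); cv2.imwrite(f"pics/{c}14.png",im)
    d=ctrl.landmark_of(c,"key"); print(c,[(np.round(e["pixel"],1),round(e["confidence"],2),onz(c,e["pixel"],.05,k).round(4)) for e in d])
    if d: rs.append(ray(c,d[0]["pixel"],k))
    if c=="wrist":
        t=top(im,k,.088,.50,.055); cv2.imwrite("pics/t14.png",t); g=cv2.cvtColor(t,cv2.COLOR_BGR2GRAY); L=cv2.createLineSegmentDetector().detect(g)[0][:,0]; n=np.hypot(L[:,2]-L[:,0],L[:,3]-L[:,1])
        for i in np.argsort(-n)[:6]: print(L[i].astype(int),round(n[i]*.25,1),"yaw",round(np.degrees(np.arctan2(-(L[i][2]-L[i][0]),-(L[i][3]-L[i][1])))%180,1))
print(tri(*rs))
# change vs start pictures around key
for c in ["scene","side"]: print(c,[np.round(ctrl.landmark_of(c,n)[0]["pixel"],1) for n in ["key"] if ctrl.landmark_of(c,n)])
E
```

```text
26.22 [0.4997 0.0568 0.188 ] psi 80.2 F [-0.3 -0.1 -1.3] M [-0.139  0.138  0.003] op 0.0346 j6 51.3
[-0.0026 -0.0018 -1.    ]
scene [(array([192.3, 196.3]), 0.95, array([0.4985, 0.0545, 0.05  ])), (array([329. , 263.2]), 0.54, array([ 0.4906, -0.306 ,  0.05  ]))]
side [(array([281.6, 293.5]), 0.6, array([0.499 , 0.0621, 0.05  ]))]
wrist [(array([276.3, 184.2]), 0.72, array([0.5005, 0.0557, 0.05  ]))]
[218  92  91 141] 34.2 yaw 110.9
[254 305 231 423] 30.0 yaw 169.1
[277 165 257 278] 28.7 yaw 170.2
[294  21 209  53] 22.8 yaw 110.9
[292  77 277 165] 22.3 yaw 170.4
[184  63 101  94] 22.2 yaw 110.6
(array([0.50036486, 0.05657872, 0.04612817]), [np.float64(0.0006435666170030574), np.float64(0.0008127062165506799), np.float64(0.0010143839011113784)])
scene [array([192.3, 196.3])]
side [array([281.6, 293.5])]
```

```bash
python3 - <<'E'
import cv2
# bar/collar outline now against the start pictures (key fully down then)
for c,(x0,y0,x1,y1) in {"scene":(168,172,212,222),"side":(252,258,314,330)}.items():
    a=cv2.Canny(cv2.imread(f"pics/{c}0.png",0),40,120);b=cv2.Canny(cv2.imread(f"pics/{c}14.png",0),40,120)
    a=cv2.GaussianBlur(a,(5,5),1);b=cv2.GaussianBlur(b,(5,5),1)
    r=cv2.matchTemplate(b[y0-8:y1+8,x0-8:x1+8],a[y0:y1,x0:x1],cv2.TM_CCOEFF_NORMED); _,v,_,p=cv2.minMaxLoc(r); print(c,"shift px",p[0]-8,p[1]-8,"score",round(v,2))
for c,(x0,y0,x1,y1) in {"scene":(172,174,210,196),"side":(256,258,312,292)}.items():
    a=cv2.imread(f"pics/{c}0.png",0);b=cv2.imread(f"pics/{c}14.png",0)
    r=cv2.matchTemplate(b[y0-8:y1+8,x0-8:x1+8],a[y0:y1,x0:x1],cv2.TM_CCOEFF_NORMED); _,v,_,p=cv2.minMaxLoc(r); print(c,"bar shift px",p[0]-8,p[1]-8,"score",round(v,2))
E
```

```text
scene shift px 0 0 score 0.66
side shift px 0 0 score 0.76
scene bar shift px 0 0 score 0.77
side bar shift px 0 0 score 0.93
```

The key stands exactly where it did at the start, with zero pixel shift in both cameras. The gripper is open and clear of it. Handing in.

```bash
python3 - <<'E'
from plant import ctrl
print(ctrl.close_job())
E
```

```text
the job is handed in; nothing more can be done
None
```

The lock is turned to its stop, the key is back in its stand and released, and I handed the job in at about 27 s of the 61 s allowed.

**Last checks**
- **Lock:** after lifting the key out, the index mark was at yaw 5.0° and the block's edges at 5.1–5.3°. That puts the lock at about 1.57 rad, against its stop.
- **Key:** its collar touched the stand at the same tool height as when I first gripped it (0.0366 m against 0.0365 m). After letting go, it matched the start pictures in both fixed cameras with zero pixel shift. The gripper was open and clear above it.

**What went wrong on the way**
- **First grasp missed:** the fingertips are about 26 mm higher than the stated tool point. I spotted this in the pictures and gripped lower.
- **First turn went too far:** I probably reached the stop but over-twisted the key by about 20°. Turning back then appears to have dragged the lock to about 1.15 rad. I put the key in again, turned it to the stop and lifted it straight out.

**Checks that disagreed**
- The moment reading was noisy, so the camera check of the mark is what confirms the lock.
- After release, the side camera's network placed the key about 6 mm further out in y than the other two cameras. The three together put its origin 4 mm low (0.046 m instead of 0.050 m). I went by the zero pixel shift instead.
- All 12 picture views were used by then, so the final checks were numerical only.

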